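Lay a washed tube block down at the bench dryer

ROBOT

A 6-joint arm with a two-finger parallel gripper is mounted at the origin on the work surface. World frame = base frame: x ahead of the robot, y to its left, z up, the work surface at z = 0. Lengths are in m, angles in rad, forces in N, time in s.
With the tool pointing down it reaches from about 0.25 to 0.775 m from the base axis. Payload 4 kg.
Tool frame: the origin (TCP) lies midway between the tips of the shut fingers; the grasp point (between the pads) lies 19 mm behind it (robot.tcp_to_grasp is the distance from the TCP to the grasp point, in m); z points along the fingers, x is the direction in which the jaws open and shut, and the axes are right-handed (so a half turn about z gives the same grasp; the last joint's range is limited). The gripper opens to 94 mm and grips with 3 to 60 N. Pads are 16 mm wide; open, the fingers measure 119 mm over their backs; the gripper's body (75 mm by 177 mm) begins 78 mm behind the grasp point.
Start: joints at [-1.248, 0.087, 1.371, -0, 1.684, -0.103], TCP at [0.227, -0.501, 0.179] pointing down, gripper open.
Joint ranges: [-3.1, 3.1], [-0.76, 2.03], [0.27, 2.55], [-1.08, 4.22], [0.17, 2.65], [-2.57, 2.57]. Speed limits (rad/s): [2.79, 2.79, 3.14, 3.14, 3.14, 3.14].

INTERFACE

Orientations are given as [roll, pitch, yaw] about the fixed x, y, z axes, in that order (R = Rz(yaw) Ry(pitch) Rx(roll)).
In Python, from bench import get_obs, vision, robot gives the robot as it stands.
- The arm moves only by the tool servo_tool, never from a script. Its argument "targets" is text: rows parted by semicolons, each of 7 numbers parted by spaces: the opening, from 0 (shut) to 1 (fully open), then the shift along the tool's x, y, z as a fraction of full scale, then the turn, a rotation vector about the tool's x, y, z as a fraction of full scale. A call has 1 to 12 rows; each row is the pose to reach, as a shift and turn from the pose commanded when the call began, along the tool's axes at that moment, turning the shorter way round; what a row does not reach only later rows make up. Full scale, the value 1, is 0.25 m for a shift and pi rad for a turn. A row lasts 1/12 s, in which the tool goes at most 41.7 mm and 7.16 degrees, less where a joint would pass 70% of its speed; a pose out of reach is approached as far as the arm can. A call with a number of a shift or a turn outside -1 to 1 is refused whole. A call with a gripper value outside its range is refused whole. The fingers move at their own pace and stop on an object; the grip force is fixed at half the most. Time passes only in rows, so rows that repeat a pose let the fingers close. It gives the time, the measured TCP pose, the force and the opening at its end, in the units of the state.
- get_obs(): the state, without advancing time (a new reading comes with each control period).
- vision.snapshot(name): name is "side" or "top" or "wrist"; returns a dict with "image" (420x560x3 uint8, red, green, blue), "mtx" (3x3 intrinsics, pixels), "world_from_camera" (4x4, takes a point from camera to world coordinates); the wrist camera has in their place "T_tool_cam" (4x4, takes a point from camera to tool coordinates, whose origin is the TCP and whose axes are the tool frame's). Camera axes: x right, y down, z forward; pixel columns grow to the right and rows downward; lengths in m; the calibration is good to about 2 mm. A picture is of the moment at which its call begins: read the wrist's pose just before it. There is no depth.
- robot.close_job(): hands the job in, once; it reports no verdict.
The state is a dict: "time": time; "joint_positions": joint angles; "qvel": joint speeds; "joint_torque": joint torques, N m; "tool_pos": TCP position; "ee_rot": TCP orientation; "wrist_force": force on the tool from outside, world axes, zero at the start; "wrist_torque": the same for the moment, N m; "width": finger opening in m.
Only numpy, scipy, OpenCV 4.12 (cv2) and the standard library are available. Lean on these libraries where they do the work, as an engineer would, in place of code of your own. Each camera call takes 0.05 s, during which the arm holds its last target.

TASK

Take the small orange tube rack off the dryer's platform and stand it upright in the blue tray. Then, without ever lifting the aluminium tube block, push it up to the yellow-lined edge of the platform, tip it over that edge onto its side so that its wells face the white air bar, and slide it until it lies flush against the air bar, about in its middle. Only then press the yellow dryer pedal fully down, keep it down for a second and let it come back up; leave everything else on the bench where it is.

Things in the scene. Friction and masses are not known exactly. Their poses are not given: they have to be found in the camera images.
- station: Fixed bench dryer. Grey platform 170 mm (x) by 166 mm (y), top 10 mm above the bench, with a white air bar across its far end. Origin: on the bench below the middle of the platform's near edge, a 10 mm step with a yellow line on top, which stops the block's foot and is its pivot. +x runs along that edge (-85 to 85 mm), +y from the edge to the air bar, z up.
- bar_face (a point): Middle of the air bar's flat front face (white with black slots), 121 mm from the platform's near edge and 40 mm above the bench; axes as the station's. The bar is 170 mm wide, 45 mm deep, its top 70 mm above the bench.
- block_mid (a point): Centre of the aluminium block, 100 (its x) by 76 (y) by 96 mm (z), 0.6-0.9 kg, six 29 mm wells in its top. Starts upright, +y side facing the platform's edge, 40-70 mm short of it, within 0.22 rad. Pushed low on its -y side it slides; pushed high with its foot at the edge it tips, can rest leaning near 45 degrees, and falls over past 60. Standing, or lying on the platform, this point is 48 mm up.
- block_top (a point): Centre of the block's top face (the face with the wells), 48 mm along the block's +z from its centre; same axes.
- rack_mid (a point): Centre of the orange tube rack's body, 30 mm (its x) by 90 mm (its y) by 34 mm (its z), 70 g, with four small screw caps standing 8 mm above its top. This point is 17 mm above its underside. It can be gripped across its 30 mm. It starts upright on the platform.
- tray: Fixed blue open tray, 170 mm (x) by 140 mm (y), 35 mm high, walls and floor 4 mm. Origin at the centre of its underside.
- pedal (a joint): Angle of the dryer's yellow spring pedal: 0 up (at rest), 0.25 rad pressed fully to its stop; it springs back. About 2 N on the pad starts it and 6 N holds it at the stop.
- pedal_pad (a point): Point on top of the pedal's black rubber pad (plate 70 mm wide and 118 mm long, hinged at its end farther from the robot), 95 mm from the hinge; some 53 mm above the bench when up and 30 mm at the stop, moving almost straight down. Press here. Its frame: x along the base towards the hinge, y across.
- beaker: Glass beaker, 72 mm across, 85 mm high; bystander. Origin at its underside. Not to be moved.
- bottle: Amber bottle, 60 mm across, 130 mm high; bystander. Origin at its underside.
- tubes: Blue rack, 70 by 170 by 40 mm, with capped tubes up to 70 mm; bystander. Origin at its underside.
- spatula: Spatula lying on the bench; bystander. Origin on it.

How it is judged:
On the way, in this order (a step that is already met when the one before it is completed fails the run):
1. the orange rack stands in the tray (x of rack_mid in the frame of tray between -0.08 and 0.08 m and y of rack_mid in the frame of tray between -0.065 and 0.065 m and height (world z) of rack_mid between 0.01 and 0.032 m and angle between rack_mid's own z axis and vertical below 0.3 rad), for 0.2 s.
2. the block has been tipped onto its side on the platform, wells towards the air bar (angle between block_mid's own z axis and vertical between 1.45 and 1.69 rad and height (world z) of block_mid between 0.04 and 0.056 m and y of block_top in the frame of station above 0.05 m and x of block_mid in the frame of station between -0.06 and 0.06 m), for 0.2 s.
3. the block has been slid flush against the air bar (angle between block_mid's own z axis and vertical between 1.45 and 1.69 rad and height (world z) of block_mid between 0.04 and 0.056 m and y of block_top in the frame of station above 0.115 m and angle between the z axis of block_mid and the y axis of station, either way round below 0.12 rad and x of block_mid in the frame of station between -0.04 and 0.04 m), for 0.2 s.
4. the pedal is held down at its stop (value of joint pedal above 0.215 rad), for 0.6 s.
At the end, for the whole second after the job is handed in: The rack stands upright (within 0.3 rad) in the tray; the block lies on its side on the platform with its wells facing the air bar, less than 6 mm from it and parallel within 0.12 rad, its middle within 40 mm of the bar's middle; the pedal is back up (below 0.03 rad) (all of step 1 and all of step 3 and value of joint pedal below 0.03 rad); the robot touches nothing.
It fails at once if the block is lifted (height (world z) of block_mid above 0.085 m).
It fails at once if the pedal is pressed before the block is at the air bar (value of joint pedal above 0.12 rad and not (angle between block_mid's own z axis and vertical between 1.45 and 1.69 rad and height (world z) of block_mid between 0.04 and 0.056 m and y of block_top in the frame of station above 0.108 m)).
It fails at once if a bystander is disturbed (distance of any of beaker, bottle, tubes, spatula from where it was at the start of the episode above 0.03 m).
It also fails if it takes over 70 s, if anything falls off the work surface, if the arm or the gripper's body presses on something with over 40 N, if the wrist force passes 120 N, or if a joint passes its speed limit or range.

## Working session

There is one attempt and no reset: what is moved stays moved. The work goes in short steps, Python scripts to look and compute and a tool call to move; the robot and the scene stay as the last step left them, time stands still between calls to the robot, and variables do not carry over. Pictures are saved under pics/ and viewed, and the job is handed in when it is done.

Besides the shell and the picture viewer there is one more tool, called after ">>>" in YAML: its name, and indented under it one key for each argument. servo_tool: Moves the arm, as the interface text tells. Its arguments: {"type":"object","properties":{"targets":{"type":"string"}},"required":["targets"]}

```bash
ls; mkdir -p pics; python3 - <<'E'
from bench import get_obs, vision, robot
import cv2
o=get_obs();print(o)
for n in ["side","top","wrist"]:
    s=vision.snapshot(n)
    cv2.imwrite(f"pics/{n}0.png",s["image"][:,:,::-1])
    print(n,{k:v.round(4).tolist() for k,v in s.items() if k!="image"})
E
```

```text
pics
{'time': 0.0, 'joint_positions': array([-1.24811431e+00,  8.79352452e-02,  1.37222829e+00, -2.03688024e-05,
        1.68360171e+00, -1.03121365e-01]), 'qvel': array([-0.00141269,  0.00093618,  0.00091498, -0.00021042,  0.00100962,
       -0.00039596]), 'joint_torque': array([ 1.78516011e-04, -3.40176702e+01, -3.02427471e+01,  7.17174145e-02,
        3.31796031e-02, -1.77820466e-04]), 'tool_pos': array([ 0.2269652 , -0.50032519,  0.17812822]), 'ee_rot': array([-3.14138915e+00,  2.16312990e-03, -1.14499499e+00]), 'wrist_force': array([ 0.72095884,  0.89840891, -0.16757604]), 'wrist_torque': array([-0.01887366,  0.02446834,  0.02392564]), 'width': 0.09388058488310386}
side {'mtx': [[546.1314, 0.0, 273.2869], [0.0, 546.1314, 206.7841], [0.0, 0.0, 1.0]], 'world_from_camera': [[-0.8463, -0.2433, 0.474, 0.0165], [-0.5322, 0.4253, -0.732, 0.8833], [-0.0235, -0.8718, -0.4894, 0.6867], [0.0, 0.0, 0.0, 1.0]]}
top {'mtx': [[478.0556, 0.0, 271.3723], [0.0, 478.0556, 212.7036], [0.0, 0.0, 1.0]], 'world_from_camera': [[-0.0088, -0.9969, 0.0776, 0.5319], [-1.0, 0.0084, -0.0054, -0.0091], [0.0047, -0.0776, -0.997, 1.2152], [0.0, 0.0, 0.0, 1.0]]}
wrist {'mtx': [[343.7455, 0.0, 276.2197], [0.0, 343.7455, 204.0576], [0.0, 0.0, 1.0]], 'T_tool_cam': [[1.0, -0.0001, -0.0001, -0.0006], [0.0001, 0.9663, 0.2574, -0.0754], [0.0001, -0.2574, 0.9663, -0.2056], [0.0, 0.0, 0.0, 1.0]]}
```

View pics/top0.png

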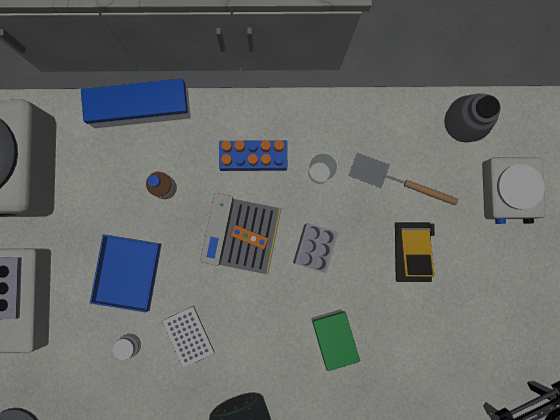

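View pics/side0.png

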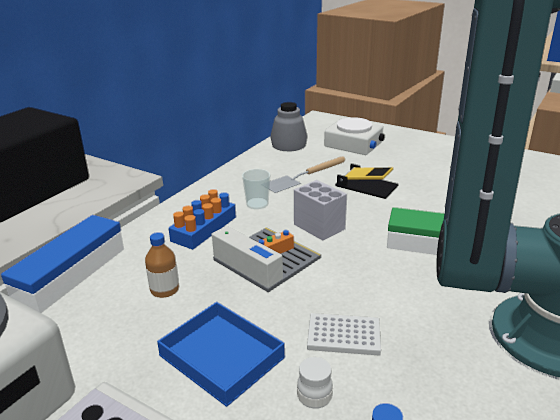

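View pics/wrist0.png

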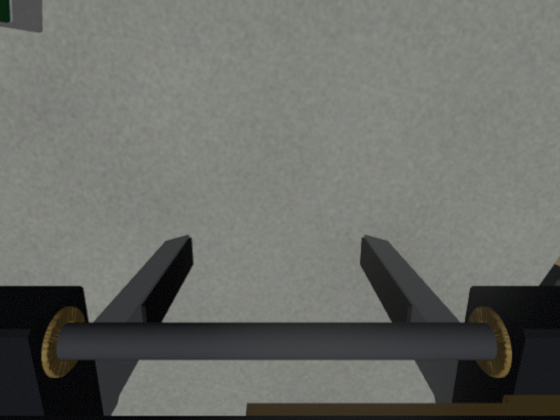

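```bash
python3 - <<'E'
import cv2
a=cv2.imread("pics/top0.png")
cv2.imwrite("pics/z1.png",cv2.resize(a[185:285,190:350],None,fx=5,fy=5,interpolation=cv2.INTER_CUBIC))
b=cv2.resize(a[215:290,385:445],None,fx=6,fy=6,interpolation=cv2.INTER_CUBIC)
c=cv2.resize(a[230:315,85:165],None,fx=5,fy=5,interpolation=cv2.INTER_CUBIC)
c=cv2.copyMakeBorder(c,0,450-425,0,0,cv2.BORDER_CONSTANT)
import numpy as np
cv2.imwrite("pics/z2.png",np.hstack([b,c]))
E
```

```text
(no output)
```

View pics/z1.png

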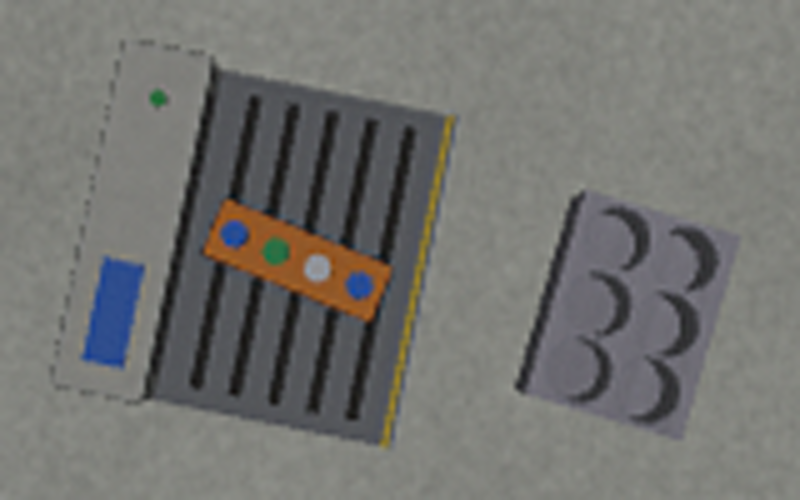

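View pics/z2.png

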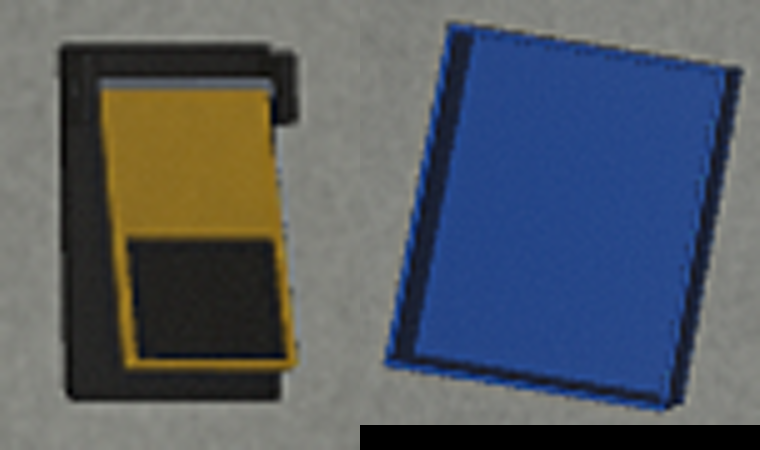

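```bash
cat > h.py <<'E'
import numpy as np, cv2
from bench import get_obs, vision, robot
from scipy.spatial.transform import Rotation as R
def snap(n,f):
    s=vision.snapshot(n); cv2.imwrite(f"pics/{f}.png",s["image"][:,:,::-1]); return s
TOP=dict(K=np.array([[478.0556,0,271.3723],[0,478.0556,212.7036],[0,0,1]]),
 T=np.array([[-0.0088,-0.9969,0.0776,0.5319],[-1.0,0.0084,-0.0054,-0.0091],[0.0047,-0.0776,-0.997,1.2152],[0,0,0,1]]))
SIDE=dict(K=np.array([[546.1314,0,273.2869],[0,546.1314,206.7841],[0,0,1]]),
 T=np.array([[-0.8463,-0.2433,0.474,0.0165],[-0.5322,0.4253,-0.732,0.8833],[-0.0235,-0.8718,-0.4894,0.6867],[0,0,0,1]]))
def ray(C,u,v,z):
    d=C['T'][:3,:3]@np.linalg.solve(C['K'],[u,v,1]); p=C['T'][:3,3]
    return p+d*(z-p[2])/d[2]
def proj(C,P):
    q=C['T'][:3,:3].T@(np.asarray(P)-C['T'][:3,3]); q=C['K']@q; return q[:2]/q[2]
def zoom(x0,y0,f): return lambda u,v:(x0+(u+.5)/f-.5,y0+(v+.5)/f-.5)
E
python3 - <<'E'
from h import *
z=zoom(190,185,5)
def show(n,pts,h,z):
    P=[ray(TOP,*z(*p),h) for p in pts]; P=np.array(P)
    print(n,P[:,:2].round(4).tolist(),'mean',P.mean(0)[:2].round(4),'sides',[round(float(np.linalg.norm(P[i]-P[i-1])),4) for i in range(len(P))],
     'angles',[round(float(np.degrees(np.arctan2(*(P[i]-P[i-1])[1::-1]))),1) for i in range(len(P))])
show('edge far,near',[(455,115),(388,447)],.01,z)
show('platform back',[(215,70),(150,398)],.01,z)
show('bar top fl,fr?',[(212,55),(147,402),(52,388),(123,40)],.07,z)
show('block',[(587,194),(740,237),(683,438),(527,393)],.096,z)
show('rack',[(228,198),(392,266),(374,322),(204,253)],.044,z)
z2=zoom(385,215,6)
show('pad',[(127,237),(276,237),(287,357),(137,357)],.05,z2)
show('plate',[(100,88),(270,88),(297,368),(127,368)],.05,z2)
show('pbase',[(60,45),(270,45),(280,400),(68,400)],.01,z2)
z3=zoom(85,230,5)
show('tray',[(450-360,22),(742-360,69),(670-360,410),(386-360,365)],.035,z3)
E
```

```text
edge far,near [[0.6385, -0.0391], [0.4719, -0.0038]] mean [ 0.5552 -0.0215] sides [0.1703, 0.1703] angles [-12.0, 168.0]
platform back [[0.6624, 0.0823], [0.4974, 0.1153]] mean [0.5799 0.0988] sides [0.1683, 0.1683] angles [-11.3, 168.7]
bar top fl,fr? [[0.6632, 0.0792], [0.4972, 0.1105], [0.5042, 0.1557], [0.6708, 0.122]] mean [0.5838 0.1169] sides [0.0435, 0.1689, 0.0458, 0.1699] angles [-100.1, 169.3, 81.2, -11.4]
block [[0.5932, -0.0985], [0.5724, -0.1699], [0.4791, -0.1415], [0.5006, -0.0692]] mean [ 0.5363 -0.1198] sides [0.0971, 0.0744, 0.0975, 0.0755] angles [-17.6, -106.2, 163.1, 73.5]
rack [[0.5955, 0.0735], [0.5615, -0.0066], [0.5343, 0.0024], [0.5687, 0.0853]] mean [0.565  0.0386] sides [0.0293, 0.0871, 0.0287, 0.0898] angles [-23.8, -113.0, 161.7, 67.5]
pad [[0.5189, -0.3413], [0.5184, -0.4018], [0.4701, -0.4045], [0.4706, -0.3438]] mean [ 0.4945 -0.3729] sides [0.0484, 0.0605, 0.0484, 0.0607] angles [3.0, -90.5, -176.7, 89.5]
plate [[0.5794, -0.3321], [0.5788, -0.4014], [0.4656, -0.4084], [0.4662, -0.3397]] mean [ 0.5225 -0.3704] sides [0.1134, 0.0693, 0.1134, 0.0688] angles [3.8, -90.5, -176.5, 89.5]
pbase [[0.5993, -0.3269], [0.5985, -0.4155], [0.4501, -0.4146], [0.4509, -0.326]] mean [ 0.5247 -0.3707] sides [0.1484, 0.0886, 0.1484, 0.0886] angles [-0.4, -90.5, 179.6, 89.5]
tray [[0.5746, 0.4008], [0.5503, 0.2568], [0.3849, 0.2903], [0.4078, 0.4288]] mean [0.4794 0.3442] sides [0.1691, 0.146, 0.1687, 0.1403] angles [-9.5, -99.6, 168.5, 80.6]
```

```bash
cat >> h.py <<'E'
S0=np.array([.5552,-.0215]); SY=np.radians(-11.7)
def st(x,y):
    c,s=np.cos(SY),np.sin(SY); return S0+np.array([c*x-s*y,s*x+c*y])
def inst(p):
    c,s=np.cos(SY),np.sin(SY); d=np.asarray(p)[:2]-S0; return np.array([c*d[0]+s*d[1],-s*d[0]+c*d[1]])
def rel(x,y,z,yawdeg,base=None):
    o=get_obs()
    p,r=(o['tool_pos'],R.from_euler('xyz',o['ee_rot'])) if base is None else base
    t=R.from_euler('xyz',[np.pi,0,np.radians(yawdeg)])
    sh=r.inv().apply(np.array([x,y,z])-p); rv=(r.inv()*t).as_rotvec()
    print('shift',(sh/.25).round(4),'turn',(rv/np.pi).round(4),'rows>=',round(float(max(np.linalg.norm(sh)/.0417,np.degrees(np.linalg.norm(rv))/7.16)),1))
def stat():
    o=get_obs(); print(round(o['time'],2),o['tool_pos'].round(4),o['ee_rot'].round(3),'F',o['wrist_force'].round(1),'w',round(o['width'],4),'st',inst(o['tool_pos']).round(4))
E
python3 - <<'E'
from h import *
rel(.565,.0386,.179,-22.7)
for p in [(322,168)]: print(ray(TOP,*p,.04))
# check projections to side
for P in [(.565,.0386,.044),(.5363,-.1198,.096),(*st(0,0),.01),(.4794,.3442,.0),(.49,-.373,.053)]: print(proj(SIDE,P).round(1))
E
```

```text
shift [-1.4054e+00 -2.1218e+00  2.0000e-04] turn [-2.000e-04  5.000e-04 -2.384e-01] rows>= 15.3
[ 0.73372456 -0.14225886  0.04      ]
[273.5 237.7]
[319.7 190.4]
[291.5 239.2]
[222.3 354.4]
[379.5 170.3]
```

>>> servo_tool:
  targets: "1 -0.66 -1 0 0 0 -0.238; 1 -0.66 -1 0 0 0 -0.238; 1 -0.66 -1 0 0 0 -0.238; 1 -0.66 -1 0 0 0 -0.238; 1 -0.66 -1 0 0 0 -0.238; 1 -0.66 -1 0 0 0 -0.238; 1 -0.66 -1 0 0 0 -0.238; 1 -0.66 -1 0 0 0 -0.238; 1 -0.66 -1 0 0 0 -0.238"

```text
time: 0.9
tool_pos: [0.3877, -0.2451, 0.1792]
ee_rot: [-3.141, 0.0, -0.392]
wrist_force: [-0.2, 0.1, -0.9]
width: 0.0939
```

```bash
python3 - <<'E'
from h import *
stat(); rel(.565,.0386,.15,-22.7)
E
```

```text
0.9 [ 0.3877 -0.2451  0.1792] [-3.141  0.    -0.392] F [-0.2  0.1 -0.9] w 0.0939 st [-0.1187 -0.253 ]
shift [ 0.2215 -1.3199  0.117 ] turn [-0.0001  0.      0.0012] rows>= 8.1
```

>>> servo_tool:
  targets: "1 0.2 -0.96 0.05 0 0 0; 1 0.2 -0.96 0.05 0 0 0; 1 0.2 -0.96 0.05 0 0 0; 1 0.2 -0.96 0.05 0 0 0; 1 0.2 -0.96 0.05 0 0 0; 1 0.2 -0.96 0.05 0 0 0; 1 0.2 -0.96 0.05 0 0 0; 1 0.2 -0.96 0.05 0 0 0"

```text
time: 1.57
tool_pos: [0.5258, -0.0458, 0.1657]
ee_rot: [3.14, 0.002, -0.396]
wrist_force: [0.2, 0.0, -1.2]
width: 0.0944
```

```bash
python3 - <<'E'
from h import *
stat(); snap("wrist","w1"); rel(.565,.0386,.08,-22.7)
E
```

```text
1.57 [ 0.5258 -0.0458  0.1657] [ 3.14e+00  2.00e-03 -3.96e-01] F [ 0.2  0.  -1.2] w 0.0944 st [-0.0238 -0.0298]
shift [ 0.014  -0.3768  0.3438] turn [ 0.0005  0.0004 -0.0005] rows>= 3.1
```

View pics/w1.png

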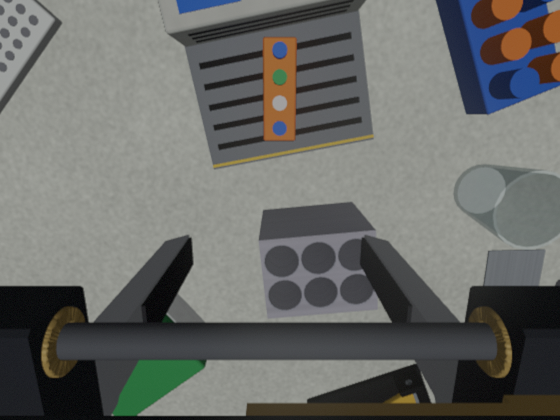

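>>> servo_tool:
  targets: "0.8 0.015 -0.375 0.2 0 0 0; 0.8 0.015 -0.375 0.2 0 0 0; 0.8 0.015 -0.375 0.34 0 0 0; 0.8 0.015 -0.375 0.45 0 0 0; 0.8 0.015 -0.375 0.55 0 0 0; 0.8 0.015 -0.375 0.602 0 0 0; 0.8 0.015 -0.375 0.602 0 0 0; 0.8 0.015 -0.375 0.602 0 0 0"

```text
time: 2.28
tool_pos: [0.5647, 0.0373, 0.0159]
ee_rot: [3.14, 0.001, -0.4]
wrist_force: [0.3, 0.2, 0.5]
width: 0.0749
```

```bash
python3 - <<'E'
from h import *
stat(); snap("wrist","w2"); rel(.565,.0386,.014,-22.7)
E
```

```text
2.28 [0.5647 0.0373 0.0159] [ 3.14e+00  1.00e-03 -4.00e-01] F [0.3 0.2 0.5] w 0.0749 st [-0.0026  0.0595]
shift [-0.0053 -0.0021  0.0137] turn [-0.     -0.0005 -0.0012] rows>= 0.1
```

View pics/w2.png

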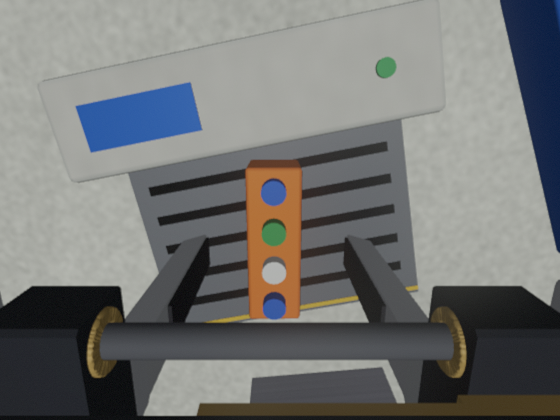

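Rack (columns 247–301) is centred between the fingers and aligned. Closing.

>>> servo_tool:
  targets: "0 0 0 0 0 0 0; 0 0 0 0 0 0 0; 0 0 0 0 0 0 0; 0 0 0 0 0 0 0; 0 0 0 0 0 0 0; 0 0 0 0 0 0 0"

```text
time: 2.83
tool_pos: [0.5655, 0.0396, 0.0166]
ee_rot: [-3.142, -0.001, -0.397]
wrist_force: [-0.1, -0.7, -0.5]
width: 0.0387
```

```bash
python3 - <<'E'
from h import *
stat(); rel(.4794,.3442,.15,-11)
E
```

```text
2.83 [0.5655 0.0396 0.0166] [-3.142e+00 -1.000e-03 -3.970e-01] F [-0.1 -0.7 -0.5] w 0.0387 st [-0.0023  0.062 ]
shift [-0.7886 -0.9902 -0.534 ] turn [-0.     -0.0002 -0.0653] rows>= 8.2
```

>>> servo_tool:
  targets: "0 0 0 0 0 0 0; 0 0 0 0 0 0 0; 0 0 0 0 0 0 0; 0 0 0 -0.12 0 0 0; 0 0 0 -0.28 0 0 0; 0 0 0 -0.44 0 0 0; 0 0 0 -0.6 0 0 0; 0 0 0 -0.6 0 0 0; 0 0 0 -0.6 0 0 0"

```text
time: 3.58
tool_pos: [0.5674, 0.0395, 0.17]
ee_rot: [-3.139, -0.007, -0.397]
wrist_force: [0.0, -0.2, -1.8]
width: 0.0286
```

```bash
python3 - <<'E'
from h import *
stat(); rel(.4794,.3442,.167,-11)
print(ray(TOP,164,190,.03),ray(TOP,153,182,.13))
snap("wrist","w3")
E
```

```text
3.58 [0.5674 0.0395 0.17  ] [-3.139 -0.007 -0.397] F [ 0.  -0.2 -1.8] w 0.0286 st [-0.0004  0.0622]
shift [-0.7962 -0.9876  0.0089] turn [-0.0006 -0.0023 -0.0653] rows>= 7.6
[0.68317821 0.25169373 0.03      ] [0.6890298  0.25496395 0.13      ]
```

View pics/w3.png

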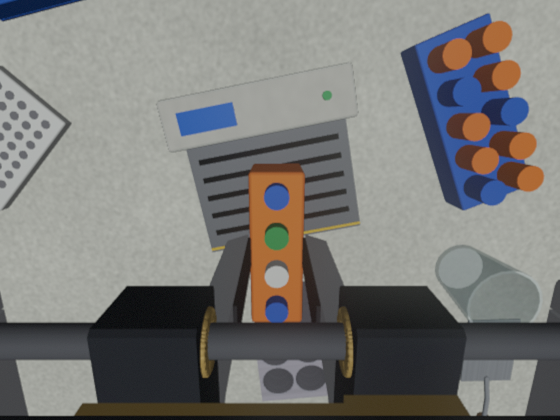

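>>> servo_tool:
  targets: "0 -0.796 -0.988 0 0 0 -0.065; 0 -0.796 -0.988 0 0 0 -0.065; 0 -0.796 -0.988 0 0 0 -0.065; 0 -0.796 -0.988 0 0 0 -0.065; 0 -0.796 -0.988 0 0 0 -0.065; 0 -0.796 -0.988 0 0 0 -0.065; 0 -0.796 -0.988 0 0 0 -0.065; 0 -0.796 -0.988 0 0 0 -0.065; 0 -0.796 -0.988 0 0 0 -0.065; 0 -0.796 -0.988 0 0 0 -0.065"

```text
time: 4.47
tool_pos: [0.4756, 0.3447, 0.1629]
ee_rot: [3.137, 0.004, -0.19]
wrist_force: [0.2, 0.2, -0.5]
width: 0.0284
```

```bash
python3 - <<'E'
from h import *
stat(); rel(.4794,.3442,.012,-11)
snap("top","t4"); a=cv2.imread("pics/t4.png");cv2.imwrite("pics/t4z.png",cv2.resize(a[200:350,60:260],None,fx=4,fy=4))
snap("wrist","w4")
E
```

```text
4.47 [0.4756 0.3447 0.1629] [ 3.137  0.004 -0.19 ] F [ 0.2  0.2 -0.5] w 0.0284 st [-0.1522  0.3425]
shift [ 0.0178 -0.0035  0.6035] turn [0.0014 0.0013 0.0006] rows>= 3.6
```

View pics/w4.png

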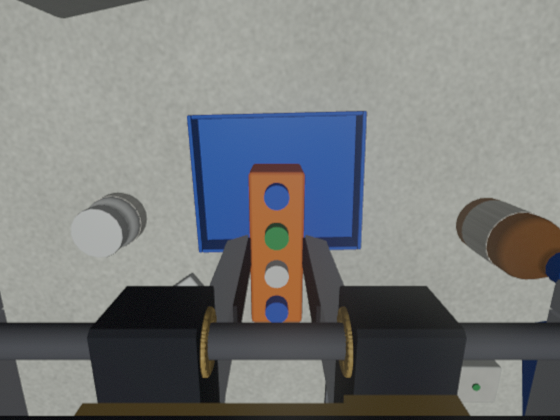

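View pics/t4z.png

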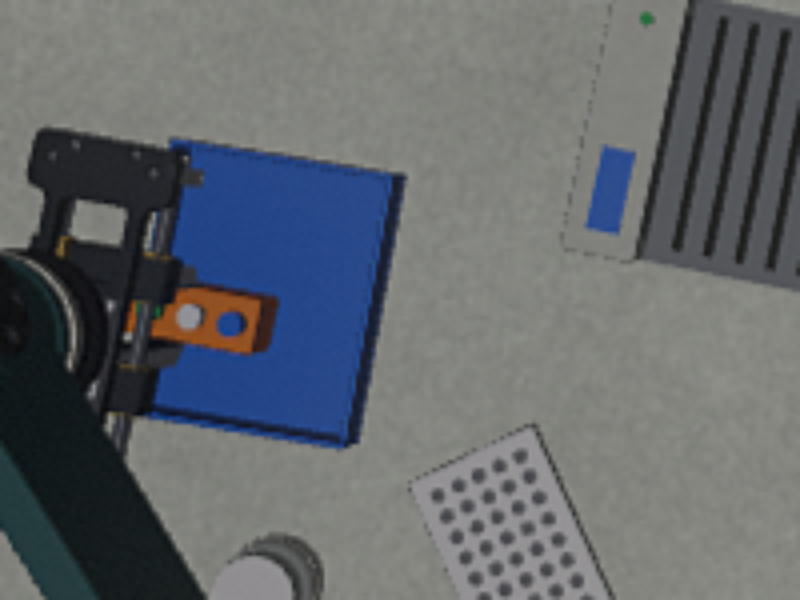

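```bash
cat >> h.py <<'E'
KW=np.array([[343.7455,0,276.2197],[0,343.7455,204.0576],[0,0,1]])
TC=np.array([[1,-.0001,-.0001,-.0006],[.0001,.9663,.2574,-.0754],[.0001,-.2574,.9663,-.2056],[0,0,0,1]])
def wcam(o=None):
    o=o or get_obs(); T=np.eye(4); T[:3,:3]=R.from_euler('xyz',o['ee_rot']).as_matrix(); T[:3,3]=o['tool_pos']; return dict(K=KW,T=T@TC)
E
python3 - <<'E'
from h import *
C=wcam(); P=np.array([ray(C,*p,.035) for p in [(188,116),(366,112),(361,249),(199,252)]]);print(P.round(4),P.mean(0))
E
```

```text
[[0.4082 0.4297 0.035 ]
 [0.5733 0.401  0.035 ]
 [0.5508 0.2647 0.035 ]
 [0.3839 0.2938 0.035 ]] [0.47902928 0.34729835 0.035     ]
```

>>> servo_tool:
  targets: "0 0.018 -0.012 0.15 0 0 0; 0 0.018 -0.012 0.3 0 0 0; 0 0.018 -0.012 0.4 0 0 0; 0 0.018 -0.012 0.5 0 0 0; 0 0.018 -0.012 0.56 0 0 0; 0 0.018 -0.012 0.6 0 0 0; 0 0.018 -0.012 0.6 0 0 0; 0 0.018 -0.012 0.6 0 0 0"

```text
time: 5.23
tool_pos: [0.4829, 0.3454, 0.0162]
ee_rot: [3.141, 0.0, -0.195]
wrist_force: [-0.0, -0.5, 0.4]
width: 0.0283
```

```bash
python3 - <<'E'
from h import *
stat()
E
```

```text
5.23 [0.4829 0.3454 0.0162] [ 3.141  0.    -0.195] F [-0.  -0.5  0.4] w 0.0283 st [-0.1452  0.3446]
```

Lower 5 mm, then open and lift.

>>> servo_tool:
  targets: "0 0 0 0.012 0 0 0; 0 0 0 0.02 0 0 0; 0 0 0 0.022 0 0 0; 0 0 0 0.022 0 0 0; 0.5 0 0 0.022 0 0 0; 0.7 0 0 0.022 0 0 0; 0.7 0 0 0.022 0 0 0; 0.7 0 0 0.022 0 0 0; 0.7 0 0 0.022 0 0 0; 0.7 0 0 -0.15 0 0 0; 0.7 0 0 -0.3 0 0 0; 0.7 0 0 -0.4 0 0 0"

```text
time: 6.23
tool_pos: [0.4835, 0.347, 0.12]
ee_rot: [-3.139, -0.003, -0.193]
wrist_force: [0.1, 0.2, 1.5]
width: 0.0659
```

>>> servo_tool:
  targets: "0.7 0 0 -0.3 0 0 0; 0.7 0 0 -0.3 0 0 0; 0.7 0 0 -0.3 0 0 0"

```text
time: 6.48
tool_pos: [0.4859, 0.3485, 0.2011]
ee_rot: [-3.131, -0.012, -0.193]
wrist_force: [0.5, 0.3, 1.4]
width: 0.0657
```

```bash
python3 - <<'E'
from h import *
stat(); snap("wrist","w5"); snap("side","s5")
print(st(0,-.18)); rel(*st(0,-.18),.19,-11.7)
E
```

```text
6.48 [0.4859 0.3485 0.2011] [-3.131 -0.012 -0.193] F [0.5 0.3 1.4] w 0.0657 st [-0.1429  0.3482]
[ 0.51869829 -0.19776011]
shift [0.5564 2.1115 0.0101] turn [-0.001  -0.0012  0.0035] rows>= 13.1
```

View pics/w5.png

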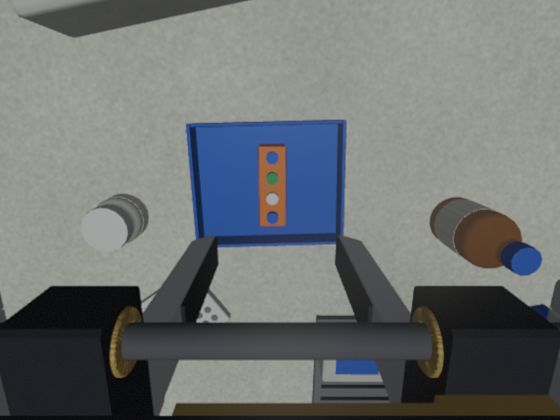

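View pics/s5.png

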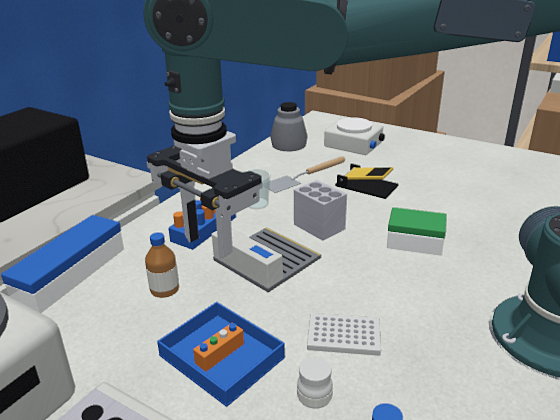

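>>> servo_tool:
  targets: "0.6 0.27 1 0 0 0 0; 0.6 0.27 1 0 0 0 0; 0.6 0.27 1 0 0 0 0; 0.6 0.27 1 0 0 0 0; 0.6 0.27 1 0 0 0 0; 0.6 0.27 1 0 0 0 0; 0.6 0.27 1 0 0 0 0"

```text
time: 7.17
tool_pos: [0.4996, 0.0826, 0.1886]
ee_rot: [3.137, 0.004, -0.199]
wrist_force: [0.5, -0.2, 0.2]
width: 0.0565
```

>>> servo_tool:
  targets: "0.6 0.27 1 0 0 0 0; 0.6 0.27 1 0 0 0 0; 0.6 0.27 1 0 0 0 0; 0.6 0.27 1 0 0 0 0; 0.6 0.27 1 0 0 0 0; 0.6 0.27 1 0 0 0 0; 0.6 0.27 1 0 0 0 0; 0.6 0.27 1 0 0 0 0"

```text
time: 7.83
tool_pos: [0.5181, -0.172, 0.1885]
ee_rot: [-3.141, 0.005, -0.197]
wrist_force: [-0.2, 0.8, -0.1]
width: 0.0564
```

```bash
python3 - <<'E'
from h import *
stat(); rel(*st(0,-.18),.19,-11.7)
snap("top","t6")
E
```

```text
7.83 [ 0.5181 -0.172   0.1885] [-3.141  0.005 -0.197] F [-0.2  0.8 -0.1] w 0.0564 st [-0.0058 -0.1549]
shift [ 0.0226  0.1004 -0.0064] turn [-0.0003  0.0015  0.0022] rows>= 0.6
```

View pics/t6.png

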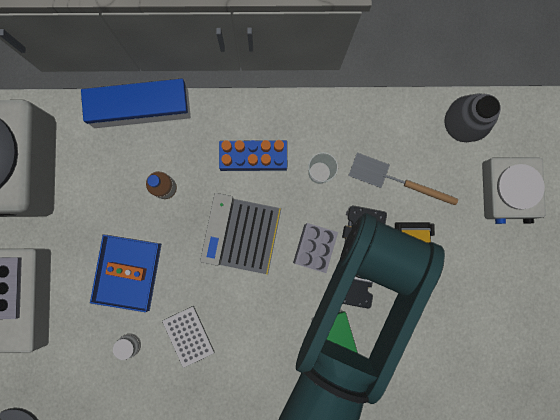

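>>> servo_tool:
  targets: "0.6 0.02 0.1 0 0 0 0; 0.6 0.02 0.1 0.15 0 0 0; 0.6 0.02 0.1 0.3 0 0 0; 0.6 0.02 0.1 0.45 0 0 0; 0.6 0.02 0.1 0.58 0 0 0; 0.6 0.02 0.1 0.66 0 0 0; 0.6 0.02 0.1 0.66 0 0 0; 0.6 0.02 0.1 0.66 0 0 0"

```text
time: 8.55
tool_pos: [0.5182, -0.193, 0.0249]
ee_rot: [-3.14, 0.004, -0.191]
wrist_force: [0.0, 0.7, 0.7]
width: 0.0565
```

```bash
python3 - <<'E'
from h import *
stat(); rel(*st(0,-.18),.02,-11.7)
snap("wrist","w7")
E
```

```text
8.55 [ 0.5182 -0.193   0.0249] [-3.14   0.004 -0.191] F [0.  0.7 0.7] w 0.0565 st [-0.0014 -0.1754]
shift [0.0054 0.0184 0.0197] turn [-0.0005  0.0011  0.0043] rows>= 0.2
```

View pics/w7.png

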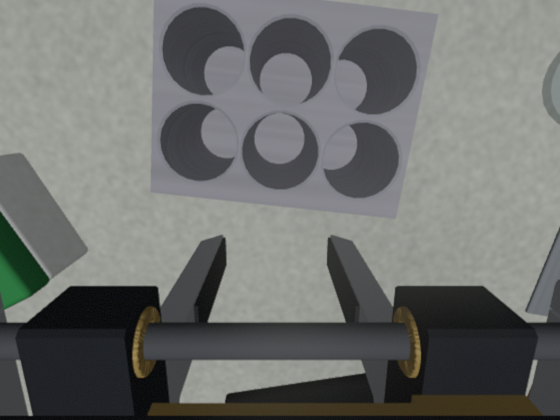

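>>> servo_tool:
  targets: "0.6 0.005 -0.05 0.02 0 0 0.003; 0.6 0.005 -0.08 0.02 0 0 0.003; 0.6 0.005 -0.095 0.02 0 0 0.003; 0.6 0.005 -0.11 0.02 0 0 0.003; 0.6 0.005 -0.125 0.02 0 0 0.003; 0.6 0.005 -0.14 0.02 0 0 0.003; 0.6 0.005 -0.155 0.02 0 0 0.003; 0.6 0.005 -0.17 0.02 0 0 0.003; 0.6 0.005 -0.185 0.02 0 0 0.003; 0.6 0.005 -0.2 0.02 0 0 0.003; 0.6 0.005 -0.215 0.02 0 0 0.003; 0.6 0.005 -0.23 0.02 0 0 0.003"

```text
time: 9.6
tool_pos: [0.5314, -0.141, 0.0223]
ee_rot: [3.138, -0.001, -0.203]
wrist_force: [-1.0, -5.9, 3.9]
width: 0.0562
```

```bash
python3 - <<'E'
from h import *
stat(); 
snap("wrist","w8");snap("top","t8");snap("side","s8");a=cv2.imread("pics/t8.png");b=cv2.imread("pics/s8.png")
cv2.imwrite("pics/c8.png",np.hstack([cv2.resize(a[180:290,190:350],(400,275)),cv2.resize(b[150:300,200:400],(400,275))]))
E
```

```text
9.6 [ 0.5314 -0.141   0.0223] [ 3.138e+00 -1.000e-03 -2.030e-01] F [-1.  -5.9  3.9] w 0.0562 st [ 0.0009 -0.1219]
```

View pics/w8.png

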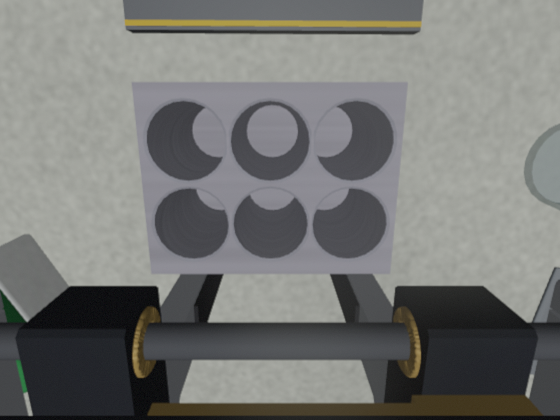

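View pics/c8.png

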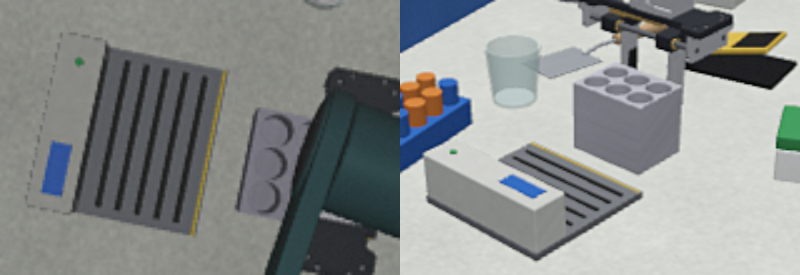

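>>> servo_tool:
  targets: "0.6 0 -0.015 0 0 0 0; 0.6 0 -0.03 0 0 0 0; 0.6 0 -0.045 0 0 0 0; 0.6 0 -0.06 0 0 0 0; 0.6 0 -0.075 0 0 0 0; 0.6 0 -0.09 0 0 0 0; 0.6 0 -0.1 0 0 0 0; 0.6 0 -0.11 0 0 0 0; 0.6 0 -0.12 0 0 0 0; 0.6 0 -0.125 0 0 0 0"

```text
time: 10.58
tool_pos: [0.5374, -0.1098, 0.0217]
ee_rot: [3.14, 0.0, -0.203]
wrist_force: [-1.2, -6.0, 4.4]
width: 0.0566
```

```bash
python3 - <<'E'
from h import *
stat(); 
snap("wrist","w9");C=wcam()
E
```

```text
10.58 [ 0.5374 -0.1098  0.0217] [ 3.14   0.    -0.203] F [-1.2 -6.   4.4] w 0.0566 st [ 0.0005 -0.0901]
```

View pics/w9.png

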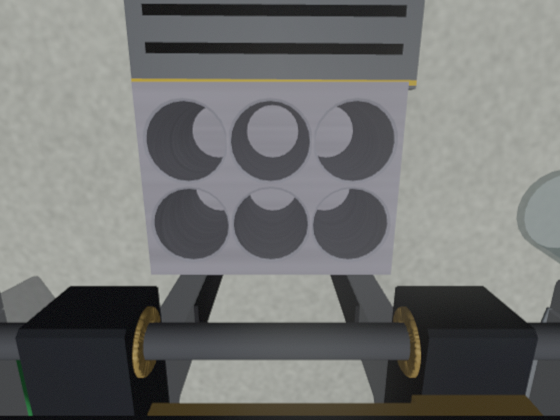

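>>> servo_tool:
  targets: "0.6 0 -0.006 0 0 0 0; 0.6 0 -0.012 0 0 0 0; 0.6 0 -0.018 0 0 0 0; 0.6 0 -0.018 0 0 0 0"

```text
time: 10.97
tool_pos: [0.538, -0.1065, 0.0217]
ee_rot: [3.138, 0.0, -0.203]
wrist_force: [-2.0, -7.9, 4.4]
width: 0.0564
```

>>> servo_tool:
  targets: "0.6 0 -0.006 0 0 0 0; 0.6 0 -0.012 0 0 0 0; 0.6 0 -0.012 0 0 0 0"

```text
time: 11.22
tool_pos: [0.5379, -0.1062, 0.0223]
ee_rot: [3.133, 0.001, -0.204]
wrist_force: [-4.7, -12.4, 6.2]
width: 0.0566
```

```bash
python3 - <<'E'
from h import *
stat(); 
snap("wrist","w10");snap("side","s10");b=cv2.imread("pics/s10.png");cv2.imwrite("pics/s10z.png",cv2.resize(b[150:300,200:400],(800,600)))
E
```

```text
11.22 [ 0.5379 -0.1062  0.0223] [ 3.133e+00  1.000e-03 -2.040e-01] F [ -4.7 -12.4   6.2] w 0.0566 st [ 0.0003 -0.0864]
```

View pics/s10z.png

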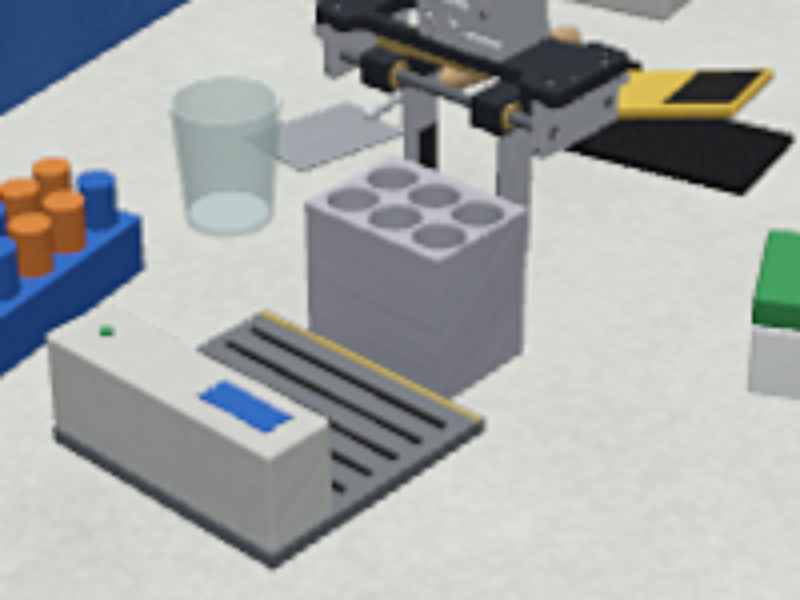

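View pics/w10.png

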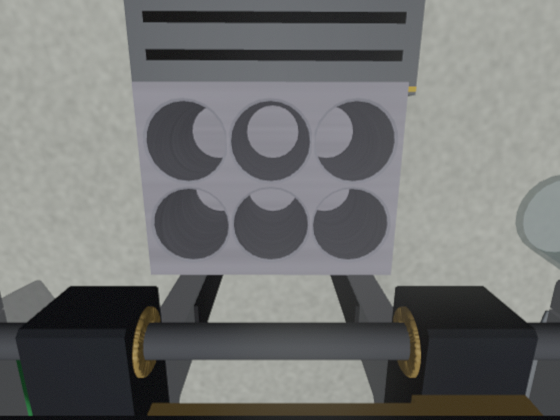

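>>> servo_tool:
  targets: "0.6 0 0.05 0 0 0 0; 0.6 0 0.05 -0.1 0 0 0; 0.6 0 0.05 -0.2 0 0 0; 0.6 0 0.05 -0.24 0 0 0; 0.6 0 0.05 -0.24 0 0 0; 0.6 0 0.05 -0.24 0 0 0"

```text
time: 11.82
tool_pos: [0.5365, -0.1132, 0.0807]
ee_rot: [-3.141, 0.001, -0.202]
wrist_force: [0.8, -0.4, -0.9]
width: 0.0562
```

```bash
python3 - <<'E'
from h import *
stat(); rel(*st(0,-.095),.082,-11.7)
E
```

```text
11.82 [ 0.5365 -0.1132  0.0807] [-3.141e+00  1.000e-03 -2.020e-01] F [ 0.8 -0.4 -0.9] w 0.0562 st [ 0.0002 -0.0936]
shift [-0.001   0.0057 -0.0054] turn [-0.0003  0.0002  0.0007] rows>= 0.0
```

>>> servo_tool:
  targets: "0.6 0 -0.013 0 0 0 0; 0.6 0 -0.026 0 0 0 0; 0.6 0 -0.039 0 0 0 0; 0.6 0 -0.052 0 0 0 0; 0.6 0 -0.065 -0.004 0 0 0; 0.6 0 -0.078 -0.006 0 0 0; 0.6 0 -0.091 -0.008 0 0 0; 0.6 0 -0.104 -0.01 0 0 0; 0.6 0 -0.117 -0.012 0 0 0; 0.6 0 -0.13 -0.014 0 0 0; 0.6 0 -0.143 -0.016 0 0 0; 0.6 0 -0.156 -0.018 0 0 0"

```text
time: 12.82
tool_pos: [0.5446, -0.0753, 0.0859]
ee_rot: [3.142, -0.0, -0.203]
wrist_force: [-0.6, -0.1, 0.8]
width: 0.0563
```

```bash
python3 - <<'E'
from h import *
stat(); 
snap("side","s11");b=cv2.imread("pics/s11.png");cv2.imwrite("pics/s11z.png",cv2.resize(b[150:300,200:400],(800,600)))
E
```

```text
12.82 [ 0.5446 -0.0753  0.0859] [ 3.142 -0.    -0.203] F [-0.6 -0.1  0.8] w 0.0563 st [ 0.0005 -0.0548]
```

View pics/s11z.png

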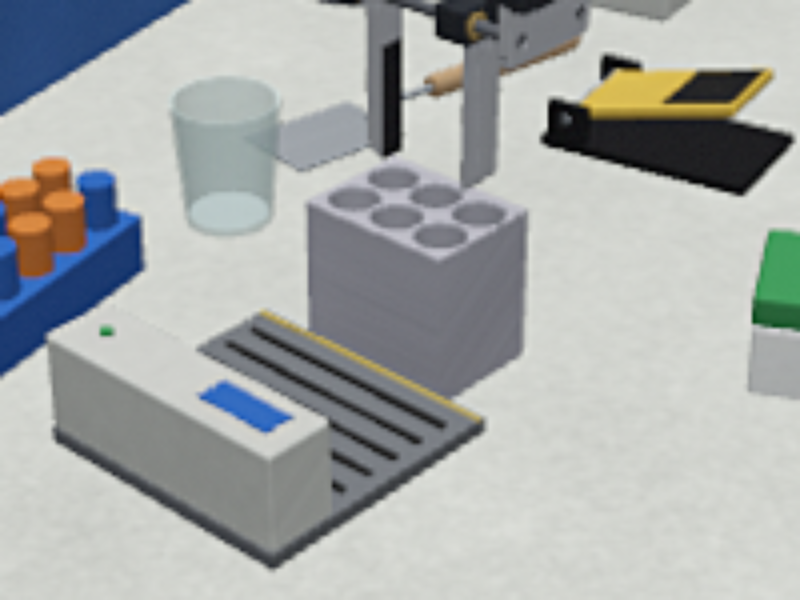

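```bash
python3 - <<'E'
from h import *
o=get_obs();r=R.from_euler('xyz',o['ee_rot'])
for sx in (-1,1):
  p=o['tool_pos']+r.apply([sx*.028,0,0]); q=proj(SIDE,p); print(p.round(4),q.round(1),((q-[200,150])*4).round(0))
for y in (-.076,0):
  for x in (-.05,.05):
    q=proj(SIDE,[*st(x,y),.096]); print(x,y,((q-[200,150])*4).round(0))
snap("wrist","w11")
a=snap("top","t11")["image"][:,:,::-1]; cv2.imwrite("pics/t11z.png",cv2.resize(a[180:290,200:360],(800,550)))
E
```

```text
[ 0.5173 -0.0691  0.086 ] [316.5 205.4] [466. 221.]
[ 0.5722 -0.0804  0.086 ] [297.8 197.6] [391. 190.]
-0.05 -0.076 [522. 205.]
0.05 -0.076 [389. 151.]
-0.05 0 [433. 256.]
0.05 0 [299. 197.]
```

View pics/w11.png

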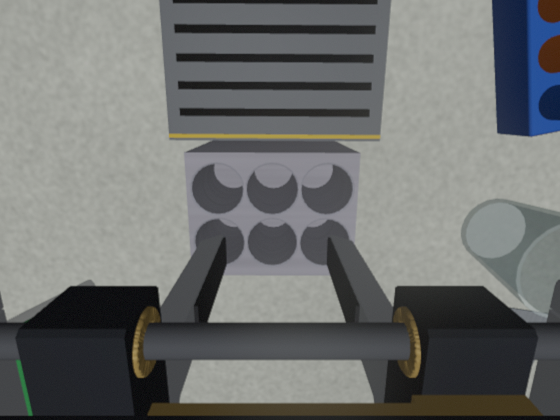

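View pics/t11z.png

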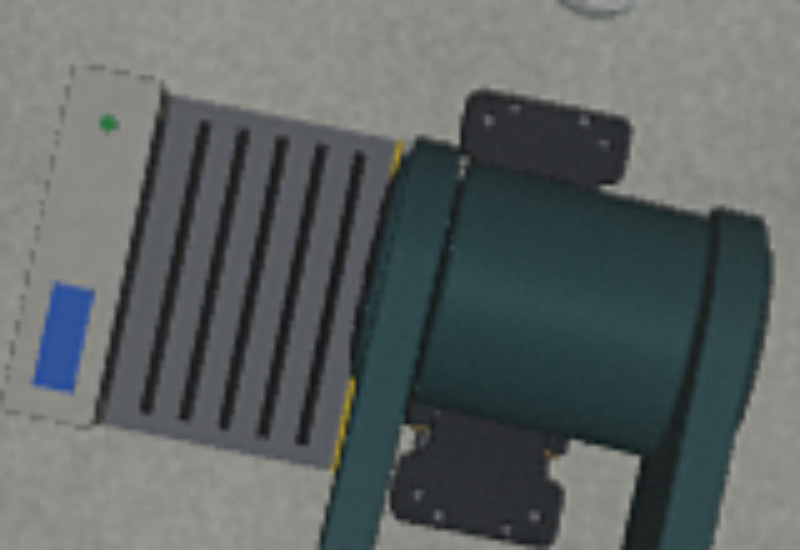

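```bash
python3 - <<'E'
from h import *
C=wcam()
for p in [(187,153),(357,152),(193,275),(357,274),(170,135),(380,135)]:
  P=ray(C,*p,.096 if p[1]!=135 else .01); print(p,P.round(4),inst(P).round(4))
a=cv2.imread("pics/w11.png");cv2.imwrite("pics/w11z.png",cv2.resize(a[130:300,170:380],(800,648),interpolation=cv2.INTER_CUBIC)[:600])
b=cv2.imread("pics/s11.png");cv2.imwrite("pics/s11y.png",cv2.resize(b[150:260,260:350],(700,855),interpolation=cv2.INTER_CUBIC)[:600])
E
```

```text
(187, 153) [ 0.5052 -0.013   0.096 ] [-0.0507 -0.0018]
(357, 152) [ 0.5996 -0.0317  0.096 ] [ 0.0455 -0.001 ]
(193, 275) [ 0.4887 -0.0868  0.096 ] [-0.0518 -0.0774]
(357, 274) [ 0.5889 -0.1066  0.096 ] [ 0.0502 -0.0765]
(170, 135) [ 0.472  -0.0014  0.01  ] [-0.0856  0.0028]
(380, 135) [ 0.6374 -0.0353  0.01  ] [0.0833 0.0032]
```

View pics/w11z.png

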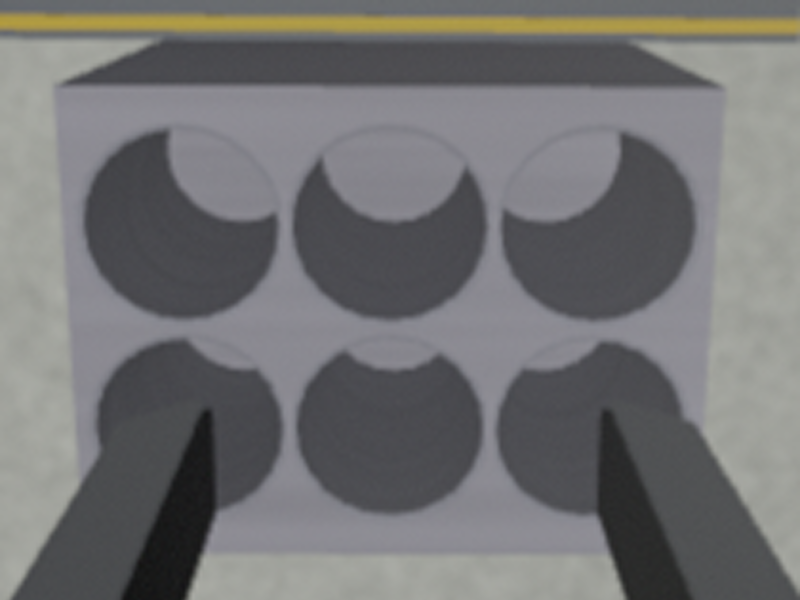

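View pics/s11y.png

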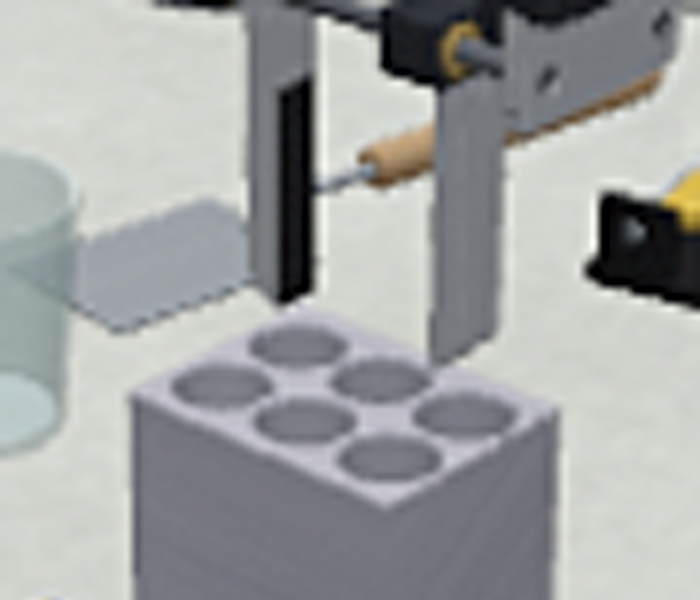

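>>> servo_tool:
  targets: "0.6 0 0.1 0 0 0 0; 0.6 0 0.16 0 0 0 0; 0.6 0 0.165 0 0 0 0; 0.6 0 0.165 0 0 0 0; 0.6 0 0.165 0.06 0 0 0; 0.6 0 0.165 0.09 0 0 0; 0.6 0 0.165 0.09 0 0 0; 0.6 0 0.165 0.09 0 0 0"

```text
time: 13.63
tool_pos: [0.5357, -0.1152, 0.0625]
ee_rot: [-3.141, 0.002, -0.202]
wrist_force: [-0.1, -0.2, 0.2]
width: 0.0568
```

```bash
python3 - <<'E'
from h import *
stat(); 
b=snap("side","s12")["image"][:,:,::-1];cv2.imwrite("pics/s12z.png",cv2.resize(b[130:260,240:400],(738,600)))
E
```

```text
13.63 [ 0.5357 -0.1152  0.0625] [-3.141e+00  2.000e-03 -2.020e-01] F [-0.1 -0.2  0.2] w 0.0568 st [-0.0001 -0.0957]
```

View pics/s12z.png

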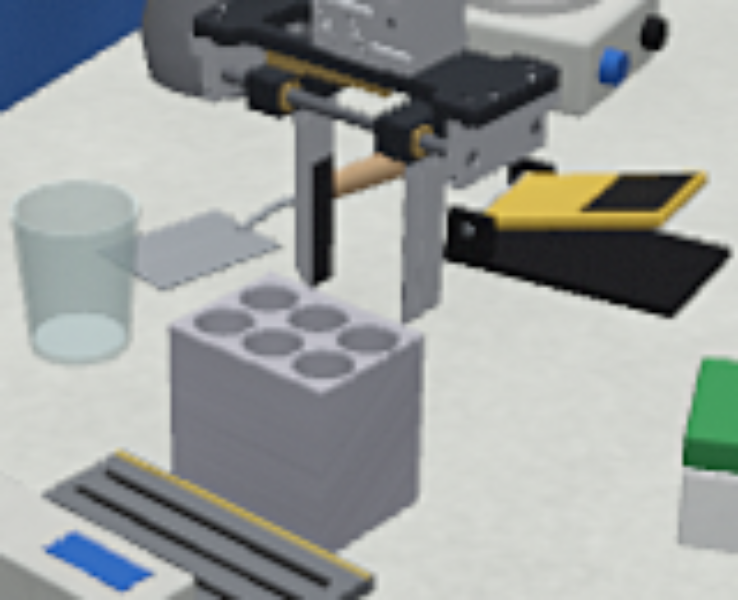

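```bash
python3 - <<'E'
from h import *
for x in (-.034,.034):
  for z in (.06,.07,.08,.09): print(x,z,proj(SIDE,[*st(x,-.0957),z]).round(1))
E
```

```text
-0.034 0.06 [330.  209.5]
-0.034 0.07 [330.1 205.8]
-0.034 0.08 [330.2 202. ]
-0.034 0.09 [330.4 198.1]
0.034 0.06 [307.7 200.2]
0.034 0.07 [307.7 196.5]
0.034 0.08 [307.7 192.8]
0.034 0.09 [307.8 189.1]
```

>>> servo_tool:
  targets: "0.6 0 0 0.03 0 0 0; 0.6 0 -0.02 0.03 0 0 0; 0.6 0 -0.032 0.03 0 0 0; 0.6 0 -0.044 0.03 0 0 0; 0.6 0 -0.056 0.03 0 0 0; 0.6 0 -0.068 0.03 0 0 0; 0.6 0 -0.08 0.03 0 0 0; 0.6 0 -0.092 0.03 0 0 0; 0.6 0 -0.1 0.03 0 0 0"

```text
time: 14.43
tool_pos: [0.5427, -0.0976, 0.06]
ee_rot: [3.13, -0.007, -0.204]
wrist_force: [-4.4, -13.2, 11.5]
width: 0.0566
```

```bash
python3 - <<'E'
from h import *
stat(); 
b=snap("side","s13")["image"][:,:,::-1];cv2.imwrite("pics/s13z.png",cv2.resize(b[130:260,240:400],(738,600)))
E
```

```text
14.43 [ 0.5427 -0.0976  0.06  ] [ 3.13  -0.007 -0.204] F [ -4.4 -13.2  11.5] w 0.0566 st [ 0.0032 -0.0771]
```

View pics/s13z.png

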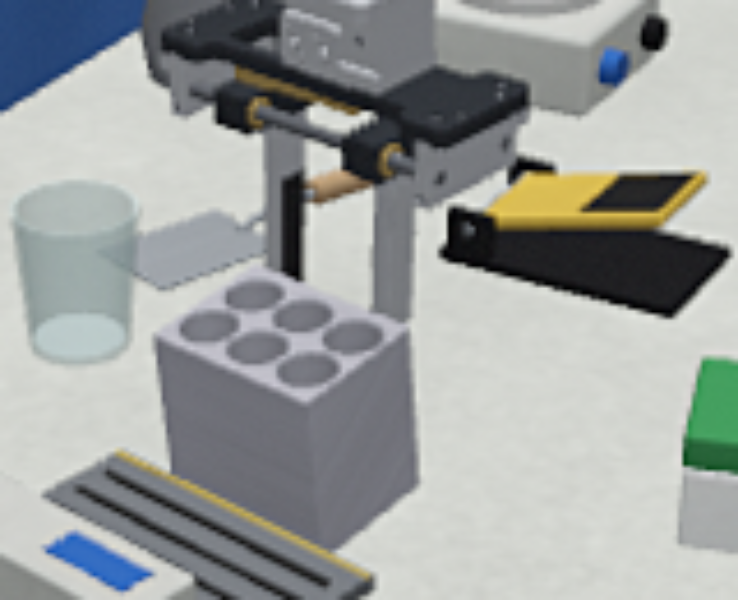

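>>> servo_tool:
  targets: "0.6 0 -0.013 -0.002 0 0 0; 0.6 0 -0.026 -0.004 0 0 0; 0.6 0 -0.039 -0.006 0 0 0; 0.6 0 -0.052 -0.008 0 0 0; 0.6 0 -0.065 -0.01 0 0 0; 0.6 0 -0.078 -0.012 0 0 0; 0.6 0 -0.091 -0.014 0 0 0; 0.6 0 -0.104 -0.016 0 0 0; 0.6 0 -0.117 -0.018 0 0 0; 0.6 0 -0.13 -0.02 0 0 0"

```text
time: 15.32
tool_pos: [0.5528, -0.067, 0.0715]
ee_rot: [3.13, -0.018, -0.204]
wrist_force: [-6.8, -12.4, 30.6]
width: 0.0565
```

```bash
python3 - <<'E'
from h import *
stat(); 
b=snap("side","s14")["image"][:,:,::-1];cv2.imwrite("pics/s14z.png",cv2.resize(b[130:260,240:400],(738,600)))
E
```

```text
15.32 [ 0.5528 -0.067   0.0715] [ 3.13  -0.018 -0.204] F [ -6.8 -12.4  30.6] w 0.0565 st [ 0.0069 -0.045 ]
```

View pics/s14z.png

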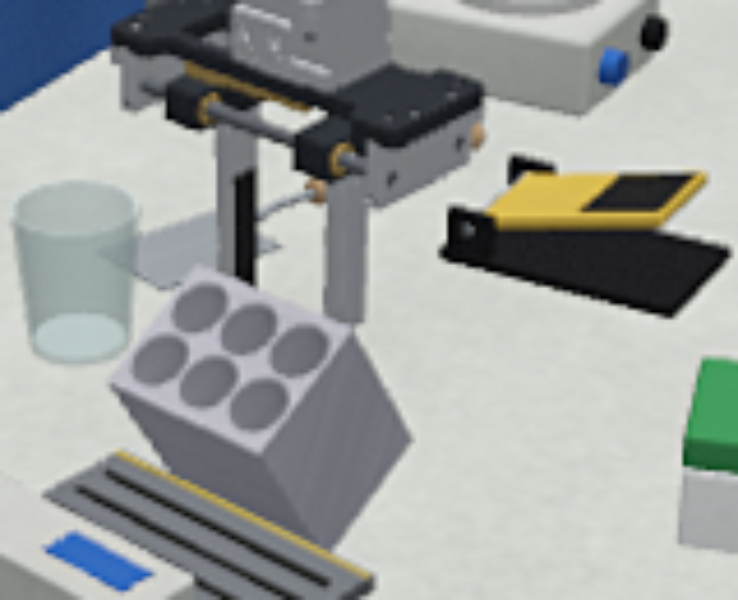

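>>> servo_tool:
  targets: "0.6 -0.01 -0.008 -0.015 0 0 0; 0.6 -0.02 -0.018 -0.03 0 0 0; 0.6 -0.02 -0.03 -0.042 0 0 0; 0.6 -0.02 -0.042 -0.046 0 0 0; 0.6 -0.02 -0.054 -0.05 0 0 0; 0.6 -0.02 -0.066 -0.054 0 0 0; 0.6 -0.02 -0.078 -0.058 0 0 0; 0.6 -0.02 -0.09 -0.062 0 0 0"

```text
time: 16.03
tool_pos: [0.5465, -0.0357, 0.0751]
ee_rot: [-3.141, 0.003, -0.202]
wrist_force: [0.6, 0.6, 0.2]
width: 0.0558
```

```bash
python3 - <<'E'
from h import *
stat(); 
b=snap("side","s15")["image"][:,:,::-1];cv2.imwrite("pics/s15z.png",cv2.resize(b[130:260,220:380],(738,600)))
E
```

```text
16.03 [ 0.5465 -0.0357  0.0751] [-3.141e+00  3.000e-03 -2.020e-01] F [0.6 0.6 0.2] w 0.0558 st [-0.0056 -0.0157]
```

View pics/s15z.png

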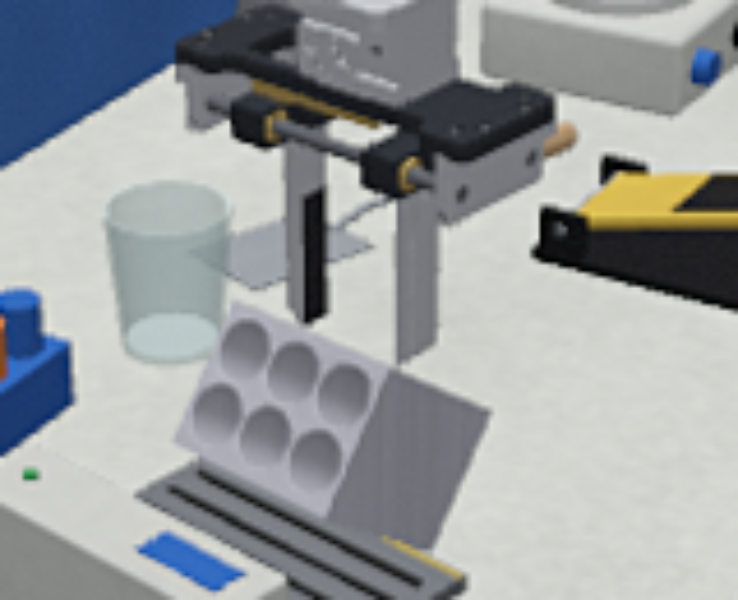

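>>> servo_tool:
  targets: "0.6 0.01 -0.012 0 0 0 0; 0.6 0.02 -0.024 0 0 0 0; 0.6 0.02 -0.036 0 0 0 0; 0.6 0.02 -0.048 0 0 0 0; 0.6 0.02 -0.06 0 0 0 0; 0.6 0.02 -0.072 0 0 0 0; 0.6 0.02 -0.084 0 0 0 0; 0.6 0.02 -0.084 0 0 0 0"

```text
time: 16.75
tool_pos: [0.5566, -0.0165, 0.0763]
ee_rot: [-3.141, -0.0, -0.202]
wrist_force: [-0.3, 0.3, -0.2]
width: 0.0563
```

```bash
python3 - <<'E'
from h import *
stat(); 
b=snap("side","s16")["image"][:,:,::-1];cv2.imwrite("pics/s16z.png",cv2.resize(b[130:260,220:380],(738,600)))
E
```

```text
16.75 [ 0.5566 -0.0165  0.0763] [-3.141 -0.    -0.202] F [-0.3  0.3 -0.2] w 0.0563 st [0.0003 0.0052]
```

View pics/s16z.png

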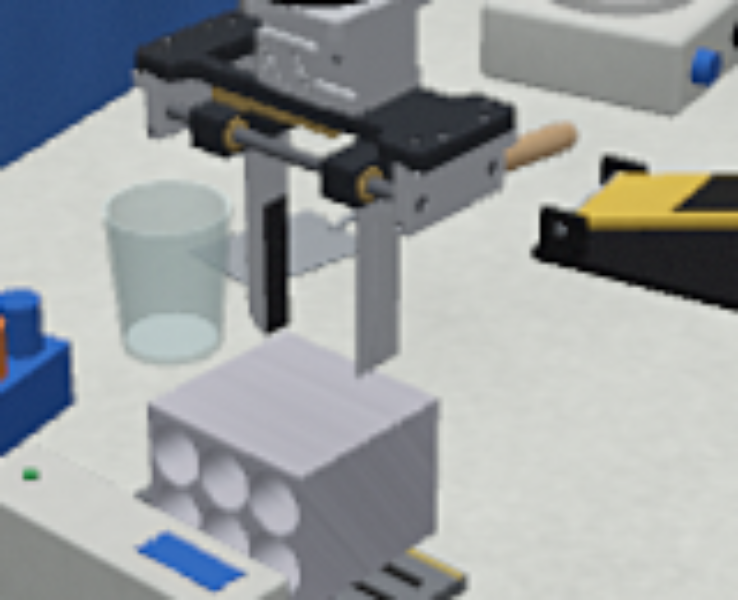

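>>> servo_tool:
  targets: "0.6 0 0 -0.1 0 0 0; 0.6 0 0.1 -0.2 0 0 0; 0.6 0 0.24 -0.2 0 0 0; 0.6 0 0.24 -0.2 0 0 0; 0.6 0 0.24 -0.2 0 0 0; 0.6 0 0.24 -0.2 0 0 0"

```text
time: 17.3
tool_pos: [0.5441, -0.0756, 0.1258]
ee_rot: [-3.141, 0.001, -0.203]
wrist_force: [-0.1, -0.0, -0.2]
width: 0.0564
```

```bash
python3 - <<'E'
from h import *
stat(); snap("wrist","w17")
E
```

```text
17.3 [ 0.5441 -0.0756  0.1258] [-3.141e+00  1.000e-03 -2.030e-01] F [-0.1 -0.  -0.2] w 0.0564 st [ 0.0001 -0.0552]
```

View pics/w17.png

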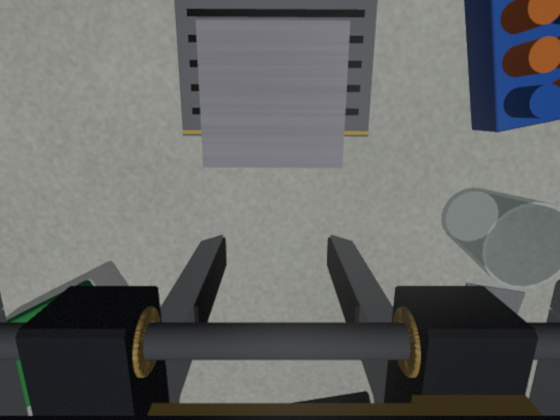

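```bash
python3 - <<'E'
from h import *
C=wcam()
for p,z in [((203,167),.086),((343,167),.086),((196,20),.086),((350,20),.086),((183,133),.01),((368,132),.01)]:
  print(p,inst(ray(C,*p,z)).round(4))
E
```

```text
(203, 167) [-0.0533 -0.0173]
(343, 167) [ 0.0471 -0.0171]
(196, 20) [-0.0528  0.0783]
(350, 20) [0.0467 0.0784]
(183, 133) [-0.0864  0.0023]
(368, 132) [0.0831 0.0035]
```

>>> servo_tool:
  targets: "0.6 0 0 0.15 0 0 0; 0.6 0 0 0.3 0 0 0; 0.6 0 0 0.4 0 0 0; 0.6 0 0 0.435 0 0 0; 0.6 0 -0.03 0.435 0 0 0; 0.6 0 -0.06 0.435 0 0 0; 0.6 0 -0.075 0.435 0 0 0; 0.6 0 -0.09 0.435 0 0 0; 0.6 0 -0.105 0.435 0 0 0; 0.6 0 -0.12 0.435 0 0 0; 0.6 0 -0.135 0.435 0 0 0; 0.6 0 -0.15 0.435 0 0 0"

```text
time: 18.35
tool_pos: [0.5532, -0.0414, 0.0196]
ee_rot: [3.137, -0.004, -0.203]
wrist_force: [-0.8, -6.8, 4.1]
width: 0.0565
```

```bash
python3 - <<'E'
from h import *
stat(); b=snap("side","s18")["image"][:,:,::-1];cv2.imwrite("pics/s18z.png",cv2.resize(b[130:290,200:400],(750,600)))
E
```

```text
18.35 [ 0.5532 -0.0414  0.0196] [ 3.137 -0.004 -0.203] F [-0.8 -6.8  4.1] w 0.0565 st [ 0.0021 -0.0198]
```

View pics/s18z.png

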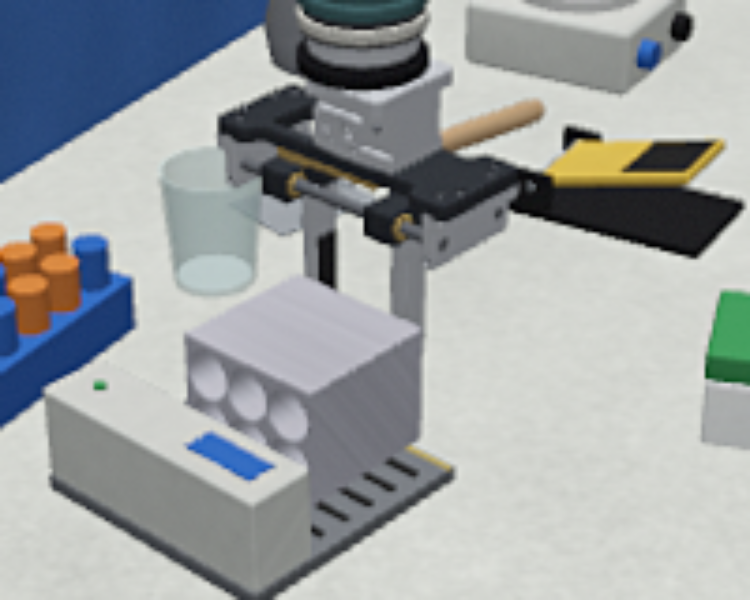

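>>> servo_tool:
  targets: "0.6 0 -0.013 0 0 0 0; 0.6 0 -0.026 0 0 0 0; 0.6 0 -0.039 0 0 0 0; 0.6 0 -0.052 0 0 0 0; 0.6 0 -0.065 0 0 0 0; 0.6 0 -0.078 0 0 0 0; 0.6 0 -0.091 0 0 0 0; 0.6 0 -0.104 0 0 0 0; 0.6 0 -0.117 0 0 0 0; 0.6 0 -0.126 0 0 0 0; 0.6 0 -0.132 0 0 0 0"

```text
time: 19.32
tool_pos: [0.5597, -0.0088, 0.0194]
ee_rot: [3.138, -0.003, -0.203]
wrist_force: [-1.3, -6.5, 4.3]
width: 0.0564
```

>>> servo_tool:
  targets: "0.6 0 -0.006 0 0 0 0; 0.6 0 -0.012 0 0 0 0; 0.6 0 -0.012 0 0 0 0"

```text
time: 19.57
tool_pos: [0.5596, -0.0083, 0.0195]
ee_rot: [3.134, -0.003, -0.204]
wrist_force: [-3.6, -10.4, 5.3]
width: 0.0567
```

```bash
python3 - <<'E'
from h import *
stat(); b=snap("side","s19")["image"][:,:,::-1];cv2.imwrite("pics/s19z.png",cv2.resize(b[130:290,200:400],(750,600)));snap("wrist","w19")
E
```

```text
19.57 [ 0.5596 -0.0083  0.0195] [ 3.134e+00 -3.000e-03 -2.040e-01] F [ -3.6 -10.4   5.3] w 0.0567 st [0.0017 0.0138]
```

View pics/s19z.png

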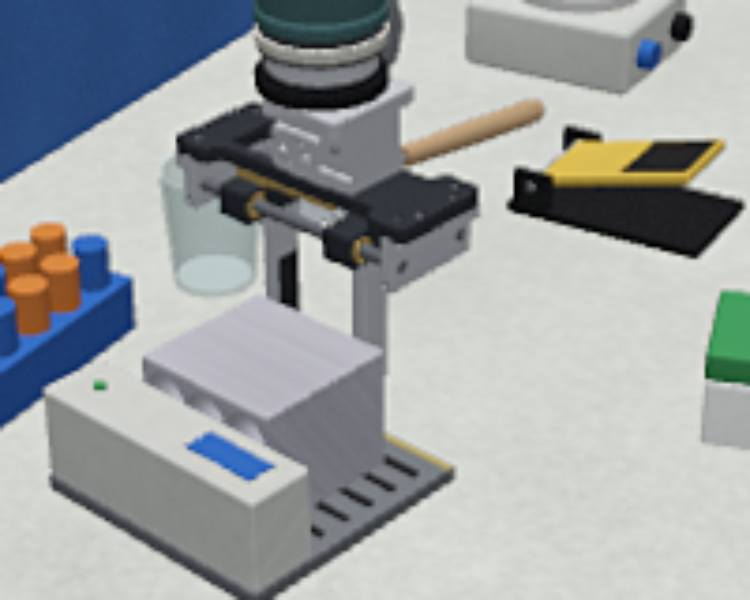

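View pics/w19.png

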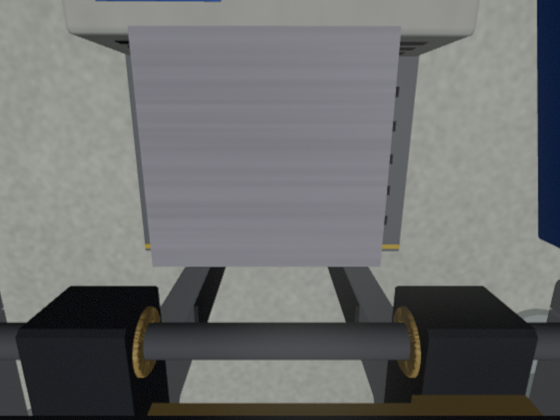

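>>> servo_tool:
  targets: "0.6 0 -0.006 0 0 0 0; 0.6 0 -0.012 0 0 0 0; 0.6 0 -0.018 0 0 0 0; 0.6 0 -0.018 0 0 0 0"

```text
time: 20.0
tool_pos: [0.5592, -0.0085, 0.0195]
ee_rot: [3.125, -0.002, -0.206]
wrist_force: [-7.7, -20.3, 7.4]
width: 0.0565
```

>>> servo_tool:
  targets: "0.6 0 0.05 0 0 0 0; 0.6 0 0.12 0 0 0 0; 0.6 0 0.16 0 0 0 0; 0.6 0 0.16 -0.15 0 0 0; 0.6 0 0.16 -0.3 0 0 0; 0.6 0 0.16 -0.45 0 0 0; 0.6 0 0.16 -0.6 0 0 0; 0.6 0 0.16 -0.6 0 0 0; 0.6 0 0.16 -0.6 0 0 0"

```text
time: 20.75
tool_pos: [0.554, -0.0384, 0.1711]
ee_rot: [-3.14, -0.007, -0.202]
wrist_force: [0.6, 0.4, -0.5]
width: 0.056
```

```bash
python3 - <<'E'
from h import *
stat(); snap("wrist","w20"); rel(.49,-.373,.167,-11.7)
b=snap("top","t20")["image"][:,:,::-1];cv2.imwrite("pics/t20z.png",cv2.resize(b[185:285,190:350],None,fx=5,fy=5,interpolation=cv2.INTER_CUBIC))
E
```

```text
20.75 [ 0.554  -0.0384  0.1711] [-3.14  -0.007 -0.202] F [ 0.6  0.4 -0.5] w 0.056 st [ 0.0023 -0.0168]
shift [0.0239 1.362  0.004 ] turn [-0.0003 -0.0006  0.0006] rows>= 8.2
```

View pics/w20.png

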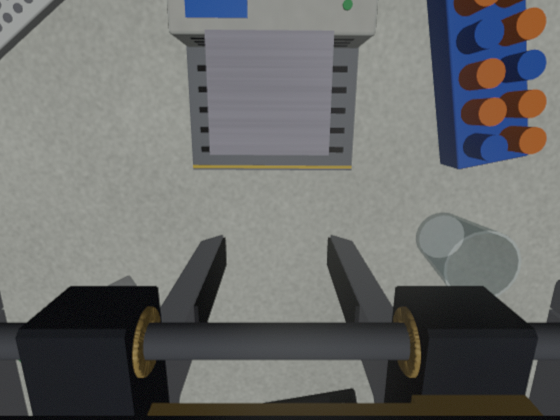

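View pics/t20z.png

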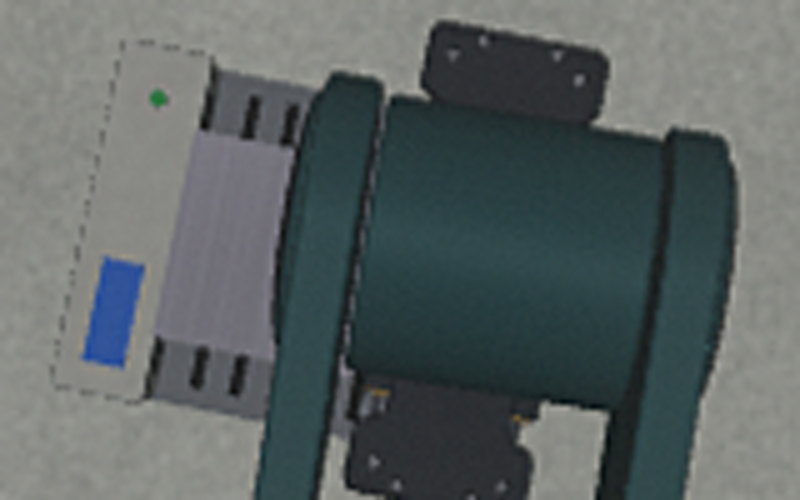

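>>> servo_tool:
  targets: "0 0.02 0.95 0 0 0 0; 0 0.02 0.95 0 0 0 0; 0 0.02 0.95 0 0 0 0; 0 0.02 0.95 0 0 0 0; 0 0.02 0.95 0 0 0 0; 0 0.02 0.95 0 0 0 0; 0 0.02 0.95 0 0 0 0; 0 0.02 0.95 0 0 0 0"

```text
time: 21.52
tool_pos: [0.5077, -0.2726, 0.1645]
ee_rot: [-3.139, 0.005, -0.206]
wrist_force: [1.0, 1.0, -0.1]
width: 0.0068
```

```bash
python3 - <<'E'
from h import *
stat(); snap("wrist","w21"); rel(.49,-.373,.12,-11.7)
E
```

```text
21.52 [ 0.5077 -0.2726  0.1645] [-3.139  0.005 -0.206] F [ 1.   1.  -0.1] w 0.0068 st [ 0.0044 -0.2555]
shift [0.011 0.413 0.179] turn [-0.0009  0.0012  0.0002] rows>= 2.7
```

View pics/w21.png

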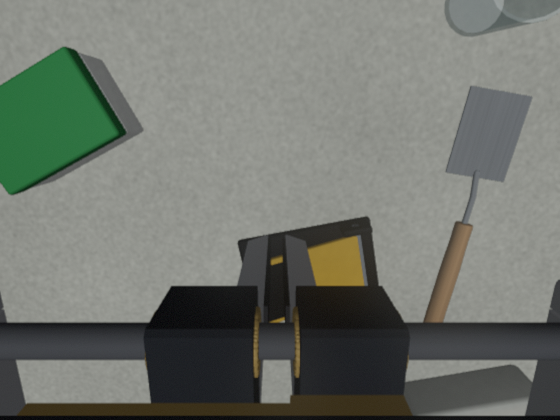

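>>> servo_tool:
  targets: "0 0.01 0.413 0 0 0 0; 0 0.01 0.413 0 0 0 0; 0 0.01 0.413 0.05 0 0 0; 0 0.01 0.413 0.18 0 0 0; 0 0.01 0.413 0.26 0 0 0; 0 0.01 0.413 0.26 0 0 0; 0 0.01 0.413 0.26 0 0 0"

```text
time: 22.15
tool_pos: [0.4906, -0.3713, 0.1005]
ee_rot: [-3.139, 0.004, -0.2]
wrist_force: [0.9, -0.2, -0.2]
width: 0.0006
```

```bash
python3 - <<'E'
from h import *
stat(); rel(.489,-.372,.06,-11.7)
b=snap("side","s22")["image"][:,:,::-1];cv2.imwrite("pics/s22z.png",cv2.resize(b[90:240,300:500],(800,600)))
E
```

```text
22.15 [ 0.4906 -0.3713  0.1005] [-3.139  0.004 -0.2  ] F [ 0.9 -0.2 -0.2] w 0.0006 st [ 0.0077 -0.3556]
shift [-0.0053  0.0045  0.1621] turn [-0.0009  0.0012  0.0012] rows>= 1.0
```

View pics/s22z.png

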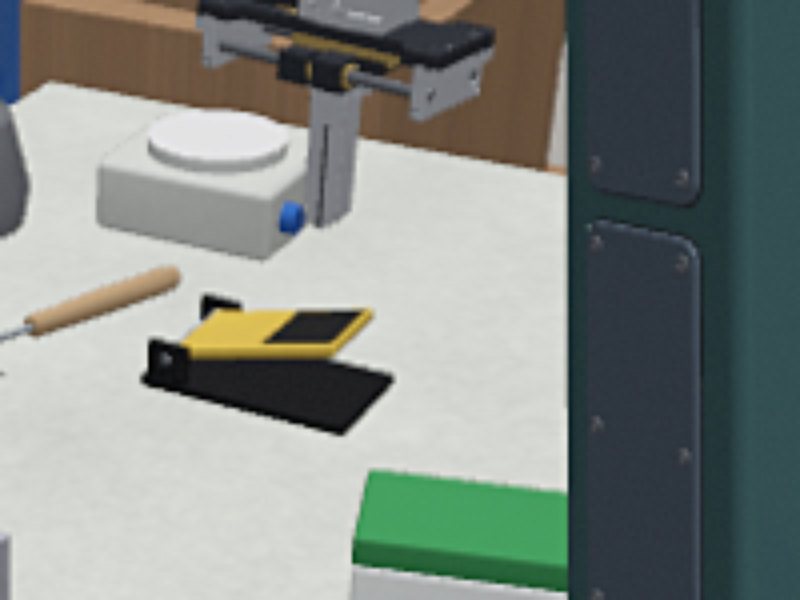

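>>> servo_tool:
  targets: "0 -0.005 0 0.12 0 0 0; 0 -0.005 0 0.22 0 0 0; 0 -0.005 0 0.25 0 0 0; 0 -0.005 0 0.25 0 0 0; 0 -0.005 0 0.25 0 0 0"

```text
time: 22.62
tool_pos: [0.4908, -0.3738, 0.0419]
ee_rot: [3.14, -0.002, -0.202]
wrist_force: [1.4, -0.0, 1.0]
width: 0.0006
```

```bash
python3 - <<'E'
from h import *
stat()
b=snap("side","s23")["image"][:,:,::-1];cv2.imwrite("pics/s23z.png",cv2.resize(b[90:240,300:500],(800,600)))
E
```

```text
22.62 [ 0.4908 -0.3738  0.0419] [ 3.14e+00 -2.00e-03 -2.02e-01] F [ 1.4 -0.   1. ] w 0.0006 st [ 0.0083 -0.3581]
```

View pics/s23z.png

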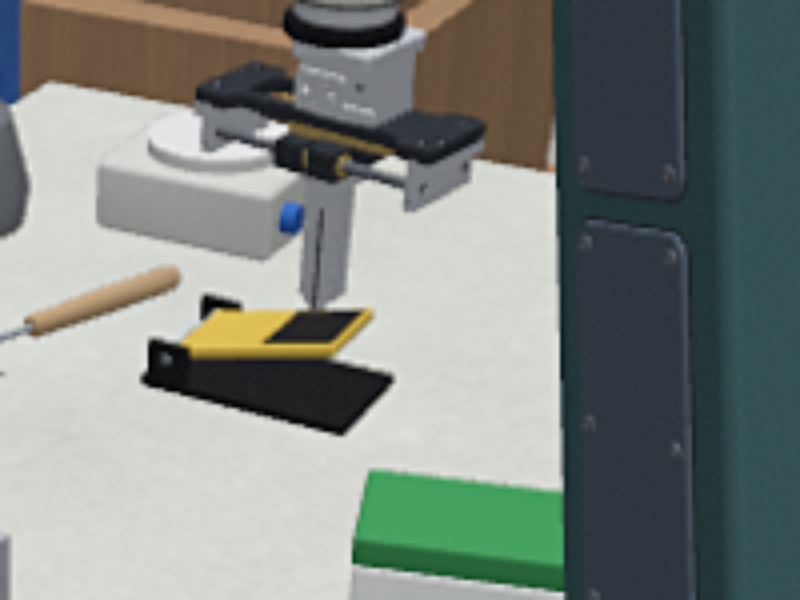

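>>> servo_tool:
  targets: "0 0 0 0.03 0 0 0; 0 0 0 0.055 0 0 0; 0 0 0 0.08 0 0 0; 0 0 0 0.1 0 0 0; 0 0 0 0.12 0 0 0; 0 0 0 0.13 0 0 0"

```text
time: 23.17
tool_pos: [0.489, -0.3742, 0.0075]
ee_rot: [3.14, 0.001, -0.203]
wrist_force: [-3.1, -0.8, 5.7]
width: 0.0005
```

```bash
python3 - <<'E'
from h import *
stat()
b=snap("side","s24")["image"][:,:,::-1];cv2.imwrite("pics/s24z.png",cv2.resize(b[90:240,300:500],(800,600)))
E
```

```text
23.17 [ 0.489  -0.3742  0.0075] [ 3.14e+00  1.00e-03 -2.03e-01] F [-3.1 -0.8  5.7] w 0.0005 st [ 0.0067 -0.3588]
```

View pics/s24z.png

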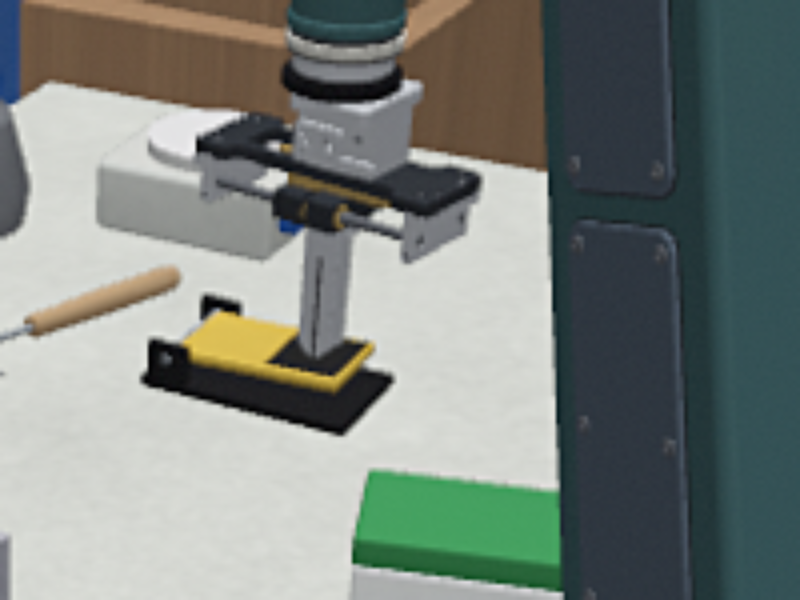

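Pressed close to the stop at 5.7 N. I'll push on until the force clearly climbs, then hold.

>>> servo_tool:
  targets: "0 0 0 0.008 0 0 0; 0 0 0 0.016 0 0 0; 0 0 0 0.024 0 0 0; 0 0 0 0.03 0 0 0; 0 0 0 0.03 0 0 0; 0 0 0 0.03 0 0 0; 0 0 0 0.03 0 0 0; 0 0 0 0.03 0 0 0; 0 0 0 0.03 0 0 0; 0 0 0 0.03 0 0 0; 0 0 0 0.03 0 0 0; 0 0 0 0.03 0 0 0"

```text
time: 24.22
tool_pos: [0.4889, -0.3744, 0.0036]
ee_rot: [3.14, 0.001, -0.203]
wrist_force: [-7.4, 2.8, 16.2]
width: 0.0003
```

```bash
python3 - <<'E'
from h import *
stat()
b=snap("side","s25")["image"][:,:,::-1];cv2.imwrite("pics/s25z.png",cv2.resize(b[90:240,300:500],(800,600)))
E
```

```text
24.22 [ 0.4889 -0.3744  0.0036] [ 3.14e+00  1.00e-03 -2.03e-01] F [-7.4  2.8 16.2] w 0.0003 st [ 0.0066 -0.359 ]
```

View pics/s25z.png

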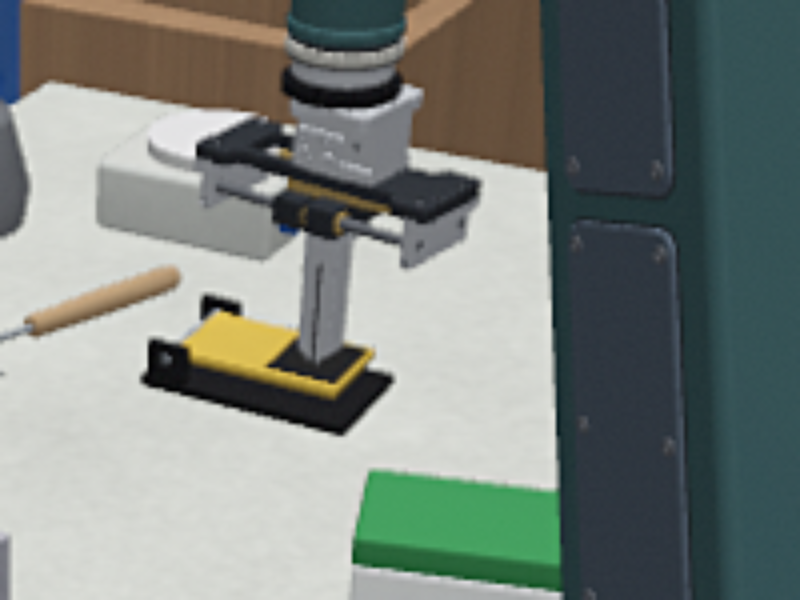

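>>> servo_tool:
  targets: "0 0 0 0.008 0 0 0; 0 0 0 0.008 0 0 0; 0 0 0 0.008 0 0 0; 0 0 0 0.008 0 0 0; 0 0 0 0.008 0 0 0; 0 0 0 0.008 0 0 0; 0 0 0 0.008 0 0 0; 0 0 0 0.008 0 0 0"

```text
time: 24.93
tool_pos: [0.4889, -0.3745, 0.0033]
ee_rot: [3.139, 0.0, -0.203]
wrist_force: [-9.8, 4.6, 21.9]
width: 0.0009
```

>>> servo_tool:
  targets: "0 0 0 -0.03 0 0 0; 0 0 0 -0.06 0 0 0; 0 0 0 -0.09 0 0 0; 0 0 0 -0.12 0 0 0; 0 0 0 -0.2 0 0 0; 0 0 0 -0.35 0 0 0; 0 0 0 -0.5 0 0 0; 0 0 0 -0.6 0 0 0; 0 0 0 -0.6 0 0 0; 0 0 0 -0.6 0 0 0; 0 0 0 -0.6 0 0 0"

```text
time: 25.85
tool_pos: [0.489, -0.3728, 0.1459]
ee_rot: [-3.14, 0.003, -0.202]
wrist_force: [-0.5, -0.2, -0.4]
width: 0.0003
```

```bash
python3 - <<'E'
from h import *
stat()
snap("side","s26");b=snap("top","t26")["image"][:,:,::-1];cv2.imwrite("pics/t26z.png",cv2.resize(b[185:310,85:285],None,fx=4,fy=4,interpolation=cv2.INTER_CUBIC))
E
```

```text
25.85 [ 0.489  -0.3728  0.1459] [-3.14e+00  3.00e-03 -2.02e-01] F [-0.5 -0.2 -0.4] w 0.0003 st [ 0.0064 -0.3575]
```

View pics/s26.png

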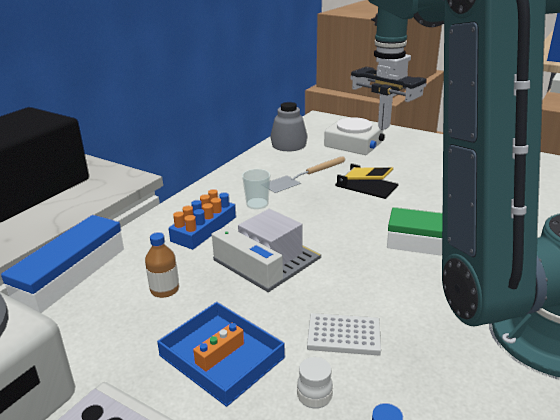

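View pics/t26z.png

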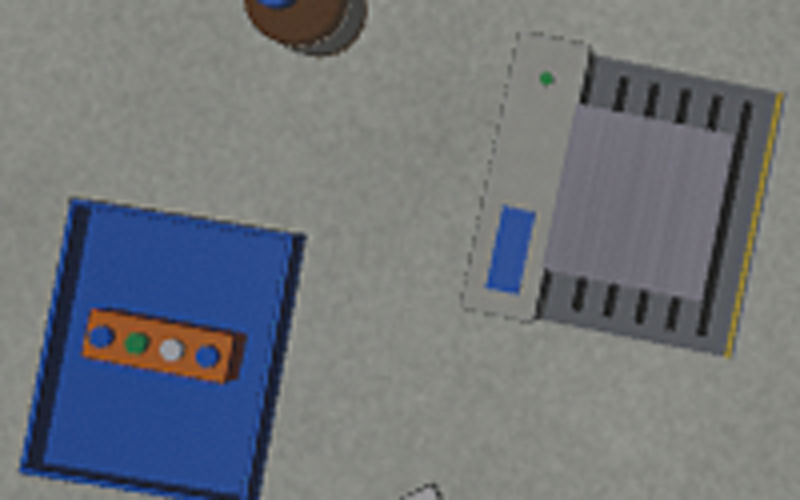

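```bash
python3 - <<'E'
from h import *
z=zoom(85,185,4)
for p in [(738,133),(702,300)]: print(inst(ray(TOP,*z(*p),.086)).round(4))
robot.close_job()
E
```

```text
[0.0489 0.0221]
[-0.0517  0.0237]
the job is handed in; nothing more can be done
```

The job is done and handed in at about 26 s of the 70 s allowed; no verdict was reported. The main checks below were made on the pictures and force readings just before hand-in.

- **Rack:** It was carried to the tray and released. It stands upright near the tray's middle in both the side and top pictures.
- **Block:** It was slid to the platform edge, tipped over without being lifted, and pushed against the air bar. Under about 20 N of push it moved no further, so I take it as flush. The last top picture shows no visible gap.
    - **Position:** It puts the foot face at y = 22–24 mm, where flush would be 25 mm, so the estimated gap is 1–3 mm. It also shows the block's middle about 1 mm from the bar's middle, turned less than 0.02 rad.
- **Pedal:** It was held at its stop for more than a second, with the force rising to 16–22 N (6 N is enough to hold it there). In the last picture it is back up.
- **Rest of the bench:** None of the bystanders looks moved in the pictures. The gripper was clear of everything, with the wrist force near zero.

**Disagreements:**
- **Fingertip height:** The fingertips appeared about 20 mm behind the TCP that the robot reports. My first tipping push therefore passed over the block without touching it, and I repeated it lower.
- **Edge position:** The platform edge as seen by the wrist camera and by the top camera differed by about 3 mm.

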